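Hang the castings to dry and put the mould away

TASK

Pull the cabinet's drawer open, take out all the U-shaped clay castings in it (three to five) and hang each one astride the steel drying rail, stub up, one leg either side of the bar. Once all of them hang there and the drawer is empty, lay the plaster mould flat on the drawer's floor right side up and push the drawer fully home. Leave the bowl, jar, brush, finials, mug and wooden block on the bench where they are.

Things in the scene. Friction and masses are not known exactly. Their poses are not given: they have to be found in the camera images.
- cab_drawer0 (a joint): how far the drawer is pulled out, in m: 0 fully home, 0.18 fully out; it starts within 20 mm of home. It slides with slight friction and stays where left.
- cab_drawer0_handle (a point): middle of the drawer's dark steel handle, a horizontal round bar 11 mm thick, 120 mm long, along the cabinet's y, its axis 35 mm in front of the drawer's front and 38 mm below the cabinet's top (107 mm above the table). Two stems join it to the front 51 mm either side of the middle. Moves with the drawer.
- drawer_floor (a point): point on the drawer's inner floor (22 mm above the table), 80 mm behind its inner front face and midway across; moves with the drawer. -x is the way the drawer opens, y across. Inside 215 (x) x 278 mm (y); walls 101 mm above the floor, front 118 mm above the table. Cabinet (fixed, grey, 260 deep, 320 wide, 145 high): its top's front edge is 86 mm in front of this point when shut
- rail: steel drying rail, fixed: a horizontal round bar 14 mm thick, 360 mm long, along its own y, axis 130 mm above the table, on a post at each end (18 mm thick, round foot 70 mm wide). Origin: on the table below the bar's middle.
- arch0: pale clay casting like an upside-down U, standing on its feet in the drawer; may be absent. Origin: midway between the feet, at their underside. Legs spread along its x: 64 mm outside, 46 inside, walls 9; 34 wide along its y. Inside top of the arch 61 mm above the origin, outside top 70; on it a square stub 18 x 18 mm, up to 90 mm above the origin, to hold it by. 110 g
- arch1: pale clay casting like an upside-down U, standing on its feet in the drawer; may be absent. Origin: midway between the feet, at their underside. Legs spread along its x: 64 mm outside, 46 inside, walls 9; 34 wide along its y. Inside top of the arch 61 mm above the origin, outside top 70; on it a square stub 18 x 18 mm, up to 90 mm above the origin, to hold it by. 110 g
- arch2: pale clay casting like an upside-down U, standing on its feet in the drawer; may be absent. Origin: midway between the feet, at their underside. Legs spread along its x: 64 mm outside, 46 inside, walls 9; 34 wide along its y. Inside top of the arch 61 mm above the origin, outside top 70; on it a square stub 18 x 18 mm, up to 90 mm above the origin, to hold it by. 110 g
- arch3: pale clay casting like an upside-down U, standing on its feet in the drawer; may be absent. Origin: midway between the feet, at their underside. Legs spread along its x: 64 mm outside, 46 inside, walls 9; 34 wide along its y. Inside top of the arch 61 mm above the origin, outside top 70; on it a square stub 18 x 18 mm, up to 90 mm above the origin, to hold it by. 110 g
- arch4: pale clay casting like an upside-down U, standing on its feet in the drawer; may be absent. Origin: midway between the feet, at their underside. Legs spread along its x: 64 mm outside, 46 inside, walls 9; 34 wide along its y. Inside top of the arch 61 mm above the origin, outside top 70; on it a square stub 18 x 18 mm, up to 90 mm above the origin, to hold it by. 110 g
- mould: white plaster casting mould, a slab 110 (x) x 56 (y) x 34 mm high with a grey seam round it and a U-shaped groove drawn on top; lies on the table between the drawer and the rail, on the robot's side. Origin: centre of its underside. 250 g.
- bowl: bystander, not to be disturbed: white plastic bowl, 100 mm wide, 45 high; origin at the centre of its underside
- slip_jar: bystander, not to be disturbed: jar with lid, 70 mm wide, 100 high; origin at the centre of its underside
- brush: bystander, not to be disturbed: brush lying flat; origin at the centre of its underside
- finial0: bystander, not to be disturbed: pointed cast finial, 56 mm wide, 68 high; origin at the centre of its underside
- finial1: bystander, not to be disturbed: pointed cast finial, 56 mm wide, 68 high; origin at the centre of its underside
- mug: bystander, not to be disturbed: white mug, 72 mm wide, 80 high; origin at the centre of its underside
- block: bystander, not to be disturbed: wooden block 70 x 50 x 30; origin at the centre of its underside
Things that resemble listed ones, but are neither listed nor needed, are in the scene too. Of the things like the mould, leave any that is red; of the rest the smaller one is meant.

How it is judged:
On the way, in this order (a step that is already met when the one before it is completed fails the run):
1. the drawer is pulled open, at least 120 mm (value of joint cab_drawer0 above 0.12 m), for 0.2 s.
2. all castings present hang astride the rail (x of arch0 in the frame of rail between -0.035 and 0.035 m and y of arch0 in the frame of rail between -0.165 and 0.165 m and z of arch0 in the frame of rail between 0.066 and 0.09 m and angle between each of arch0, arch1, arch2, arch3, arch4's own z axis and vertical below 0.45 rad and contact force between each of arch0, arch1, arch2, arch3, arch4 and rail above 0.2 N and linear speed of each of arch0, arch1, arch2, arch3, arch4 below 0.04 m/s and x of arch1 in the frame of rail between -0.035 and 0.035 m and y of arch1 in the frame of rail between -0.165 and 0.165 m and z of arch1 in the frame of rail between 0.066 and 0.09 m and x of arch2 in the frame of rail between -0.035 and 0.035 m and y of arch2 in the frame of rail between -0.165 and 0.165 m and z of arch2 in the frame of rail between 0.066 and 0.09 m and x of arch3 in the frame of rail between -0.035 and 0.035 m and y of arch3 in the frame of rail between -0.165 and 0.165 m and z of arch3 in the frame of rail between 0.066 and 0.09 m and x of arch4 in the frame of rail between -0.035 and 0.035 m and y of arch4 in the frame of rail between -0.165 and 0.165 m and z of arch4 in the frame of rail between 0.066 and 0.09 m), for 0.3 s.
3. the mould lies flat on the drawer's floor (x of mould in the frame of drawer_floor between -0.065 and 0.125 m and y of mould in the frame of drawer_floor between -0.125 and 0.125 m and z of mould in the frame of drawer_floor between -0.005 and 0.008 m and angle between mould's own z axis and vertical below 0.12 rad and linear speed of mould below 0.04 m/s), for 0.2 s.
At the end, for the whole second after the job is handed in: Every casting present hangs on the rail's bar, within 25 degrees of upright, a leg either side (origin within 35 mm of the bar's line seen from above, and between the posts), at rest; the mould lies flat (within 7 degrees) on the drawer's floor; the drawer is within 8 mm of fully home (all of step 2 and all of step 3 and value of joint cab_drawer0 below 0.008 m); the robot touches nothing.
It fails at once if a bystander on the bench was moved by more than 30 mm (distance of any of bowl, slip_jar, brush, finial0, finial1, mug, block from where it was at the start of the episode above 0.03 m).
Of arch0, arch1, arch2, arch3, arch4 only 3 to 5 are there at a start; the rules pass over those that are not, and their reading is None.
At some moment in a run one of mould may be knocked a few centimetres aside while the robot is not near it.
It also fails if it takes over 210 s, if anything falls off the work surface, if the arm or the gripper's body presses on something with over 40 N, if the wrist force passes 120 N, or if a joint passes its speed limit or range.

ROBOT

A 6-joint arm with a two-finger parallel gripper is mounted at the origin on the work surface. World frame = base frame: x ahead of the robot, y to its left, z up, the work surface at z = 0. Lengths are in m, angles in rad, forces in N, time in s.
With the tool pointing down it reaches from about 0.325 to 0.925 m from the base axis. Payload 3.1 kg.
Tool frame: the origin (TCP) lies between the finger pads; the fingertips stand r.tip_reach ahead of it and the grasp point (between the pads) lies 6 mm ahead of it (r.tip_reach is the distance from the TCP to the fingertips, in m); z points along the fingers, y is the direction in which the jaws open and shut (so a half turn about z gives the same grasp; the last joint's range is limited). The gripper opens to 85 mm and grips with 20 to 120 N. Pads are 22 mm wide; open, the fingers measure 114 mm over their backs; the gripper's body (76 mm by 85 mm) begins 54 mm behind the grasp point. The pads swing forward as they close: fully open they stand 13 mm farther back than shut.
Start: joints at [-1.44, 0.217, 1.613, -0, 1.311, -0.112], TCP at [0.15, -0.607, 0.256] pointing down, gripper open.
Joint ranges: [-2.75, 2.75], [-0.78, 2.1], [0.31, 2.55], [-1.13, 4.27], [0.13, 2.63], [-2.58, 2.58]. Speed limits (rad/s): [2.79, 2.79, 3.14, 3.14, 3.14, 3.14].

INTERFACE

Orientations are given as a unit quaternion [x, y, z, w].
In Python, from station import r gives the robot as it stands. The module is installed in compiled form; this text tells all that it offers.
- The arm moves only by the tool step_arm, never from a script. Its argument "rows" is a list of rows, each an object with "dp": the shift along the tool's x, y, z in m, a list of three; "turn": the turn, a rotation vector about the tool's x, y, z in degrees, a list of three. In form: [{"dp": [x, y, z], "turn": [rx, ry, rz]}, ...]. A call has 1 to 20 rows; each row is the pose to reach, as a shift and turn from the pose commanded when the call began, along the tool's axes at that moment; what a row does not reach only later rows make up. A row lasts 1/10 s, in which the tool goes at most 50 mm and 8.59 degrees, less where a joint would pass 70% of its speed; a pose out of reach is approached as far as the arm can. A call with a gripper value outside its range is refused whole. "hand" is the closure, from -1 (fully open) to 1 (shut), set as the call begins (left out, the last holds). The fingers move at their own pace and stop on an object; the grip force is fixed at half the most. Time passes only in rows, so rows that repeat a pose let the fingers close. It gives the time, the measured TCP pose, the force and the opening at its end, in the units of the state.
- r.get_state(): the state, without advancing time (a new reading comes with each control period).
- r.snapshot(name): name is "scene" or "top"; returns the picture (400x640x3 uint8, blue, green, red); there is no depth.
- r.calibration(name): a dict with "K" (3x3 intrinsics, pixels), "pose" (4x4, takes a point from camera to world coordinates). Camera axes: x right, y down, z forward; pixel columns grow to the right and rows downward; lengths in m; the calibration is good to about 2 mm. A picture is of the moment at which its call begins. calibration takes no time and is no camera call.
- r.close_job(): hands the job in, once; it reports no verdict.
The state is a dict: "time_s": time; "q": joint angles; "qvel": joint speeds; "effort": joint torques, N m; "eef_pos": TCP position; "ee_rot": TCP orientation; "contact_force": force on the tool from outside, world axes, zero at the start; "moment": the same for the moment, N m; "gripper_width": finger opening in m.
Only numpy, scipy, OpenCV 4.12 (cv2) and the standard library are available. Lean on these libraries where they do the work, as an engineer would, in place of code of your own. Each camera call takes 0.05 s, during which the arm holds its last target. There are 200 camera calls.

## Working session

There is one attempt and no reset: what is moved stays moved. The work goes in short steps, Python scripts to look and compute and a tool call to move; the robot and the scene stay as the last step left them, time stands still between calls to the robot, and variables do not carry over. Pictures are saved under pics/ and viewed, about 12 in all and at most 16, crops included, and the job is handed in when it is done.

Besides the shell and the picture viewer there is one more tool, called after "Emit:" as a command line: name --argument value ..., lists and objects as JSON in quotes. step_arm: Moves the arm, as the interface text tells. Its arguments: {"type":"object","properties":{"rows":{"type":"array"},"hand":{"type":"number"}},"required":["rows"]}

```bash
mkdir -p pics && cat > h.py <<'E'
import numpy as np, cv2
from station import r
from scipy.spatial.transform import Rotation as R
def snap(name,fn,crop=None,s=1):
    im=np.asarray(r.snapshot(name))
    cv2.imwrite('pics/raw_'+fn+'.png',im)
    if crop: x0,y0,x1,y1=crop; im=im[y0:y1,x0:x1]
    if s!=1: im=cv2.resize(im,None,fx=s,fy=s,interpolation=cv2.INTER_CUBIC)
    cv2.imwrite('pics/'+fn+'.png',im)
def w(name,u,v,z):
    c=r.calibration(name);K=np.array(c['K']);T=np.array(c['pose'])
    d=T[:3,:3]@np.linalg.solve(K,[u,v,1]);o=T[:3,3]
    return np.round(o+d*(z-o[2])/d[2],4)
def px(name,p):
    c=r.calibration(name);K=np.array(c['K']);T=np.array(c['pose'])
    q=K@(T[:3,:3].T@(np.array(p)-T[:3,3]));return np.round(q[:2]/q[2],1)
def st():
    s=r.get_state();print(round(s['time_s'],2),np.round(s['eef_pos'],4),np.round(R.from_quat(s['ee_rot']).as_matrix(),3).tolist(),'F',np.round(s['contact_force'],1),'w',round(s['gripper_width'],4),'q',np.round(s['q'],3));return s
E
python3 - <<'E'
from h import *
st();print(r.tip_reach)
snap('scene','s0');snap('top','t0')
for n in('scene','top'):print(r.calibration(n))
E
```

```text
0.0 [ 0.1502 -0.6059  0.255 ] [[0.971, 0.24, -0.0], [0.24, -0.971, 0.002], [0.0, -0.002, -1.0]] F [-0.8 -0.1 -0. ] w 0.0856 q [-1.44   0.218  1.615  0.     1.311 -0.112]
0.025
{'K': array([[387.43790784,   0.        , 323.36092926],
       [  0.        , 387.43790784, 203.99673068],
       [  0.        ,   0.        ,   1.        ]]), 'pose': array([[ 0.59418359,  0.64610093, -0.47906102,  1.14004443],
       [ 0.80421436, -0.46715173,  0.36743505, -0.35593016],
       [ 0.01360594, -0.60359163, -0.79717754,  1.05431542],
       [ 0.        ,  0.        ,  0.        ,  1.        ]])}
{'K': array([[400.65285396,   0.        , 319.26088791],
       [  0.        , 400.65285396, 194.0910119 ],
       [  0.        ,   0.        ,   1.        ]]), 'pose': array([[ 0.02252452, -0.99410744,  0.10603322,  0.41452084],
       [-0.9995878 , -0.02050546,  0.02009374,  0.07563552],
       [-0.01780107, -0.10644211, -0.99415954,  1.1551103 ],
       [ 0.        ,  0.        ,  0.        ,  1.        ]])}
```

View pics/s0.png

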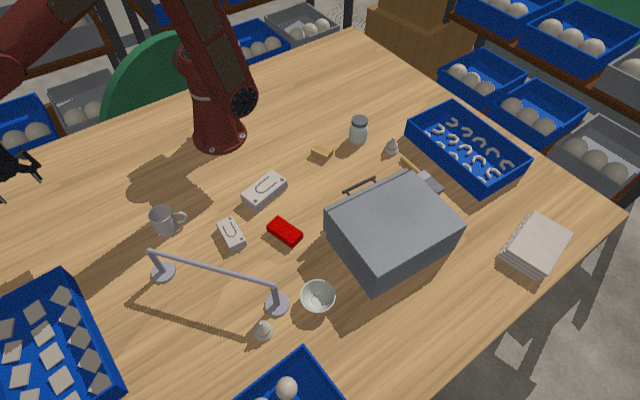

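View pics/t0.png

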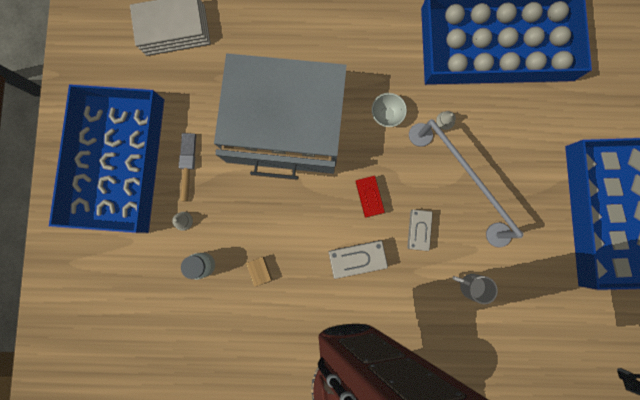

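```bash
python3 - <<'E'
import cv2
im=cv2.imread('pics/raw_t0.png')
cv2.imwrite('pics/t0c.png',cv2.resize(im[50:260,205:535],(792,504),interpolation=cv2.INTER_CUBIC))
from h import *
for n,u,v,z in [('rodA',435,125,.137),('rodB',519,234,.137),('handL',251,175,.107),('handR',298,177,.107),('cabFL',217,157,.145),('cabFR',336,170,.145),('cabBR',346,66,.145),('cabBL',226,55,.145),('mould',421,229,.034)]:
    print(n,w('top',u,v,z))
for n,u,v,z in [('rodA',273,286,.137),('rodB',150,250,.137),('h1',344,192,.107),('h2',376,179,.107),('mould',231,233,.034)]: print('s',n,w('scene',u,v,z))
E
```

```text
rodA [ 0.7092 -0.1995  0.137 ]
rodB [ 0.4328 -0.4068  0.137 ]
handL [0.5735 0.2791 0.107 ]
handR [0.5706 0.1541 0.107 ]
cabFL [0.6128 0.3613 0.145 ]
cabFR [0.5849 0.0548 0.145 ]
cabBR [0.8615 0.0335 0.145 ]
cabBL [0.8871 0.3511 0.145 ]
mould [ 0.4425 -0.1863  0.034 ]
s rodA [ 0.7247 -0.1936  0.137 ]
s rodB [ 0.4395 -0.4061  0.137 ]
s h1 [0.5707 0.1614 0.107 ]
s h2 [0.589  0.2788 0.107 ]
s mould [ 0.4495 -0.1861  0.034 ]
```

View pics/t0c.png

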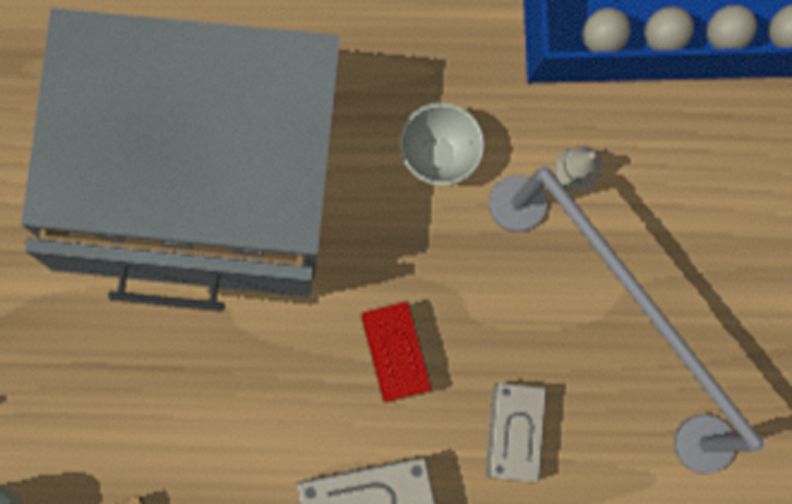

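```bash
python3 - <<'E'
from h import *
f=lambda a,b,z:w('top',205+a/2.4,50+b/2.4,z)
P=dict(hL=f(110,295,.107),hR=f(223,306,.107),cFL=f(25,226,.145),cFR=f(314,254,.145),cBL=f(50,10,.145),cBR=f(338,37,.145),dL=f(27,245,.118),dR=f(314,275,.118),r1=f(545,170,.130),r2=f(755,443,.130),f1=f(519,203,.005),f2=f(706,443,.005),
m1=f(495,382,.034),m2=f(546,387,.034),m3=f(539,481,.034),m4=f(487,476,.034))
for k,v in P.items(): print(k,v)
d=lambda a,b:(np.round(np.linalg.norm(P[a]-P[b]),3),np.round(np.degrees(np.arctan2(*(P[a]-P[b])[[1,0]])),1))
for a,b in [('hL','hR'),('cFL','cFR'),('cBL','cBR'),('cBL','cFL'),('cBR','cFR'),('dL','dR'),('r1','r2'),('m1','m2'),('m2','m3'),('m1','m4')]:print(a,b,d(a,b))
print('f',d('f1','f2'), 'mid',(P['f1']+P['f2'])/2,(P['r1']+P['r2'])/2,'mould',(P['m1']+P['m2']+P['m3']+P['m4'])/4,'h',(P['hL']+P['hR'])/2)
E
```

```text
hL [0.5791 0.2797 0.107 ]
hR [0.5693 0.1543 0.107 ]
cFL [0.6464 0.3671 0.145 ]
cFR [0.6216 0.0558 0.145 ]
cBL [0.8894 0.3516 0.145 ]
cBR [0.8631 0.034  0.145 ]
dL [0.6313 0.3716 0.118 ]
dR [0.6038 0.0549 0.118 ]
r1 [ 0.7223 -0.1939  0.13  ]
r2 [ 0.4315 -0.4115  0.13  ]
f1 [ 0.7181 -0.195   0.005 ]
f2 [ 0.4323 -0.4135  0.005 ]
m1 [ 0.4971 -0.1595  0.034 ]
m2 [ 0.4925 -0.2185  0.034 ]
m3 [ 0.3841 -0.2096  0.034 ]
m4 [ 0.3884 -0.1501  0.034 ]
hL hR (np.float64(0.126), np.float64(85.5))
cFL cFR (np.float64(0.312), np.float64(85.4))
cBL cBR (np.float64(0.319), np.float64(85.3))
cBL cFL (np.float64(0.243), np.float64(-3.6))
cBR cFR (np.float64(0.242), np.float64(-5.2))
dL dR (np.float64(0.318), np.float64(85.0))
r1 r2 (np.float64(0.363), np.float64(36.8))
m1 m2 (np.float64(0.059), np.float64(85.5))
m2 m3 (np.float64(0.109), np.float64(-4.7))
m1 m4 (np.float64(0.109), np.float64(-4.9))
f (np.float64(0.36), np.float64(37.4)) mid [ 0.5752  -0.30425  0.005  ] [ 0.5769 -0.3027  0.13  ] mould [ 0.440525 -0.184425  0.034   ] h [0.5742 0.217  0.107 ]
```

```bash
cat >> h.py <<'E'
def plan(p,yaw,note=''):
    s=r.get_state();C=R.from_quat(s['ee_rot']);a=np.radians(yaw);c,n=np.cos(a),np.sin(a)
    T=R.from_matrix(np.array([[-n,c,0],[c,n,0],[0,0,-1]]))
    print(note,'dp',np.round(C.inv().apply(np.array(p)-s['eef_pos']),4),'turn',np.round((C.inv()*T).as_rotvec(degrees=True),2))
E
python3 - <<'E'
from h import *
plan([.575,.218,.19],-4.7)
E
```

```text
dp [ 0.6104 -0.6975  0.0668] turn [ -0.1   -0.09 -71.39]
```

Emit:
step_arm --rows '[{"dp": [0.3, -0.35, 0], "turn": [0, 0, -30]}, {"dp": [0.3, -0.35, 0], "turn": [0, 0, -30]}, {"dp": [0.3, -0.35, 0], "turn": [0, 0, -30]}, {"dp": [0.3, -0.35, 0], "turn": [0, 0, -30]}, {"dp": [0.3, -0.35, 0], "turn": [0, 0, -30]}, {"dp": [0.3, -0.35, 0], "turn": [0, 0, -30]}, {"dp": [0.3, -0.35, 0], "turn": [0, 0, -30]}, {"dp": [0.3, -0.35, 0], "turn": [0, 0, -30]}, {"dp": [0.61, -0.6975, 0.067], "turn": [0, 0, -71.4]}, {"dp": [0.61, -0.6975, 0.067], "turn": [0, 0, -71.4]}, {"dp": [0.61, -0.6975, 0.067], "turn": [0, 0, -71.4]}, {"dp": [0.61, -0.6975, 0.067], "turn": [0, 0, -71.4]}, {"dp": [0.61, -0.6975, 0.067], "turn": [0, 0, -71.4]}, {"dp": [0.61, -0.6975, 0.067], "turn": [0, 0, -71.4]}, {"dp": [0.61, -0.6975, 0.067], "turn": [0, 0, -71.4]}, {"dp": [0.61, -0.6975, 0.067], "turn": [0, 0, -71.4]}, {"dp": [0.61, -0.6975, 0.067], "turn": [0, 0, -71.4]}, {"dp": [0.61, -0.6975, 0.067], "turn": [0, 0, -71.4]}, {"dp": [0.61, -0.6975, 0.067], "turn": [0, 0, -71.4]}, {"dp": [0.61, -0.6975, 0.067], "turn": [0, 0, -71.4]}]' --hand 0.45

```text
time_s: 2.1
eef_pos: [0.5751, 0.2204, 0.1878]
ee_rot: [0.734, 0.679, -0.0, -0.001]
contact_force: [0.2, 1.2, -0.3]
gripper_width: 0.0235
```

```bash
python3 - <<'E'
from h import *
st();snap('scene','s1',(280,90,480,260),3)
plan([.5755,.2185,.117],-4.7)
E
```

```text
2.1 [0.5751 0.2204 0.1878] [[0.078, 0.997, -0.001], [0.997, -0.078, 0.001], [0.001, -0.001, -1.0]] F [ 0.2  1.2 -0.3] w 0.0235 q [2.520e-01 2.630e-01 1.692e+00 1.000e-03 1.187e+00 3.290e-01]
 dp [0.0002 0.0013 0.071 ] turn [-0.12  0.05  0.18]
```

View pics/s1.png

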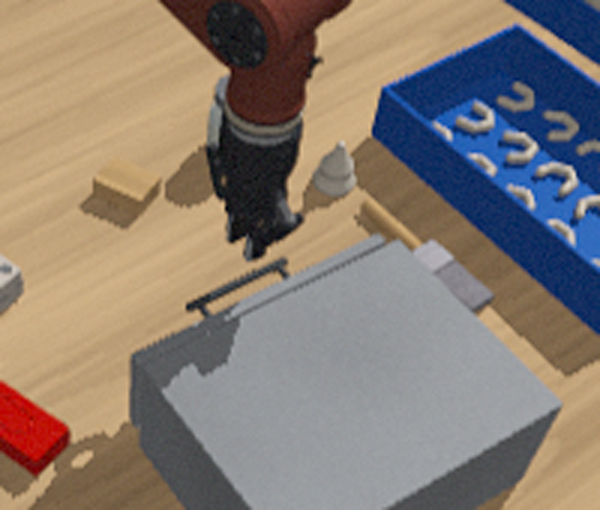

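Emit:
step_arm --rows '[{"dp": [0, 0.002, 0.02], "turn": [0, 0, 0]}, {"dp": [0, 0.002, 0.035], "turn": [0, 0, 0]}, {"dp": [0, 0.002, 0.045], "turn": [0, 0, 0]}, {"dp": [0, 0.002, 0.052], "turn": [0, 0, 0]}, {"dp": [0, 0.002, 0.058], "turn": [0, 0, 0]}, {"dp": [0, 0.002, 0.058], "turn": [0, 0, 0]}]'

```text
time_s: 2.75
eef_pos: [0.5761, 0.2164, 0.1305]
ee_rot: [0.736, 0.677, -0.001, -0.0]
contact_force: [-0.9, 0.3, 0.2]
gripper_width: 0.0237
```

Emit:
step_arm --rows '[{"dp": [0, 0, 0.006], "turn": [0, 0, 0]}, {"dp": [0, 0, 0.012], "turn": [0, 0, 0]}, {"dp": [0, 0, 0.015], "turn": [0, 0, 0]}, {"dp": [0, 0, 0.015], "turn": [0, 0, 0]}]'

```text
time_s: 3.15
eef_pos: [0.5769, 0.2169, 0.1164]
ee_rot: [0.735, 0.678, 0.0, 0.0]
contact_force: [-0.8, -0.4, 1.0]
gripper_width: 0.0237
```

Emit:
step_arm --rows '[{"dp": [0, 0, 0], "turn": [0, 0, 0]}, {"dp": [0, 0, 0], "turn": [0, 0, 0]}, {"dp": [0, 0, 0], "turn": [0, 0, 0]}, {"dp": [0, 0, 0], "turn": [0, 0, 0]}, {"dp": [0, 0, 0], "turn": [0, 0, 0]}]' --hand 1

```text
time_s: 3.65
eef_pos: [0.5766, 0.2169, 0.1164]
ee_rot: [0.735, 0.678, -0.0, -0.0]
contact_force: [-0.7, -0.1, 2.4]
gripper_width: 0.0085
```

Emit:
step_arm --rows '[{"dp": [0, -0.01, 0], "turn": [0, 0, 0]}, {"dp": [0, -0.025, 0], "turn": [0, 0, 0]}, {"dp": [0, -0.04, 0], "turn": [0, 0, 0]}, {"dp": [0, -0.055, 0], "turn": [0, 0, 0]}, {"dp": [0, -0.07, 0], "turn": [0, 0, 0]}, {"dp": [0, -0.085, 0], "turn": [0, 0, 0]}, {"dp": [0, -0.1, 0], "turn": [0, 0, 0]}, {"dp": [0, -0.115, 0], "turn": [0, 0, 0]}, {"dp": [0, -0.13, 0], "turn": [0, 0, 0]}, {"dp": [0, -0.145, 0], "turn": [0, 0, 0]}, {"dp": [0, -0.152, 0], "turn": [0, 0, 0]}, {"dp": [0, -0.155, 0], "turn": [0, 0, 0]}, {"dp": [0, -0.155, 0], "turn": [0, 0, 0]}]'

```text
time_s: 4.95
eef_pos: [0.4216, 0.2297, 0.1164]
ee_rot: [0.735, 0.678, -0.0, -0.0]
contact_force: [-1.1, 1.8, 1.0]
gripper_width: 0.0087
```

Emit:
step_arm --rows '[{"dp": [0, -0.003, 0], "turn": [0, 0, 0]}, {"dp": [0, -0.006, 0], "turn": [0, 0, 0]}, {"dp": [0, -0.009, 0], "turn": [0, 0, 0]}, {"dp": [0, -0.012, 0], "turn": [0, 0, 0]}, {"dp": [0, -0.012, 0], "turn": [0, 0, 0]}]'

```text
time_s: 5.45
eef_pos: [0.4098, 0.2307, 0.1164]
ee_rot: [0.735, 0.678, -0.0, -0.0]
contact_force: [0.0, 3.0, 1.1]
gripper_width: 0.0091
```

Emit:
step_arm --rows '[{"dp": [0, 0, 0], "turn": [0, 0, 0]}, {"dp": [0, 0, 0], "turn": [0, 0, 0]}, {"dp": [0, 0, -0.03], "turn": [0, 0, 0]}, {"dp": [0, 0, -0.07], "turn": [0, 0, 0]}, {"dp": [0, 0, -0.12], "turn": [0, 0, 0]}, {"dp": [-0.05, 0, -0.15], "turn": [0, 0, 0]}, {"dp": [-0.1, 0, -0.15], "turn": [0, 0, 0]}, {"dp": [-0.15, 0, -0.15], "turn": [0, 0, 0]}, {"dp": [-0.2, 0, -0.15], "turn": [0, 0, 0]}, {"dp": [-0.25, 0, -0.15], "turn": [0, 0, 0]}, {"dp": [-0.25, 0, -0.15], "turn": [0, 0, 0]}]' --hand 0.45

```text
time_s: 6.55
eef_pos: [0.3889, -0.0233, 0.2664]
ee_rot: [0.738, 0.675, -0.001, 0.001]
contact_force: [-0.0, 0.6, -0.7]
gripper_width: 0.0238
```

```bash
python3 - <<'E'
from h import *
st();snap('top','t1',(200,110,360,240),5);snap('scene','s2')
E
```

```text
6.55 [ 0.3889 -0.0233  0.2664] [[0.089, 0.996, -0.001], [0.996, -0.089, -0.003], [-0.003, -0.0, -1.0]] F [-0.   0.6 -0.7] w 0.0238 q [-0.238 -0.333  2.117 -0.003  1.357 -0.148]
```

View pics/t1.png

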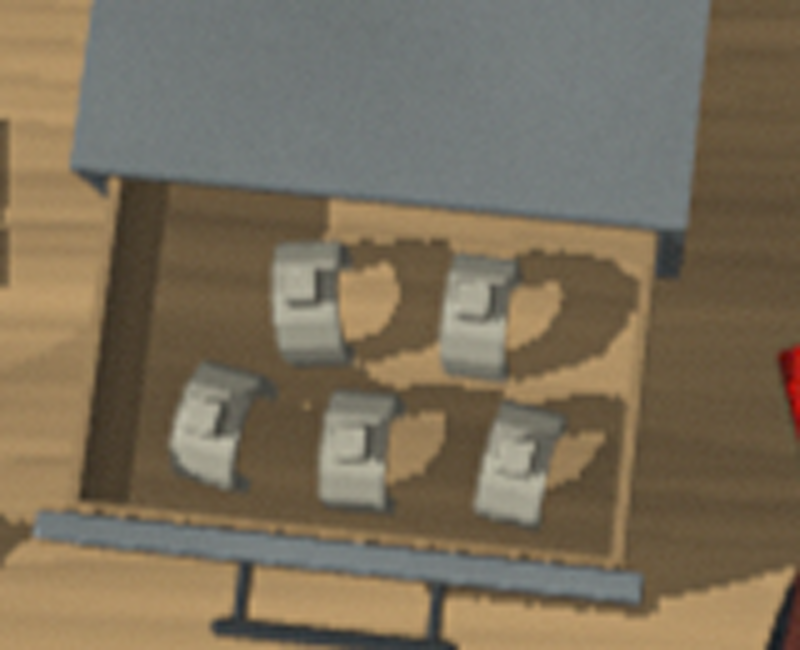

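```bash
cat > arch.py <<'E'
from h import *
f=lambda a,b,z:w('top',200+a/5,110+b/5,z)
S=dict(A=(303,283),B=(475,293),C=(207,417),D=(351,438),E=(518,452))
L=dict(A=(273,252,283,358,343,245,350,362),B=(449,262,441,370,518,262,508,378),C=(203,367,172,462,268,385,240,488),D=(326,395,319,497,398,400,388,507),E=(503,405,475,512,562,415,538,525))
P={}
for k in S:
    l=L[k];y=[]
    for i in(0,4):
        d=f(*l[i:i+2],.08)-f(*l[i+2:i+4],.08);y.append(np.degrees(np.arctan2(d[1],d[0])))
    P[k]=(f(*S[k],.112),np.round(y,1))
    # consistency: mean of the 4 shoulder corners
    c=np.mean([f(*l[i:i+2],.08) for i in(0,2,4,6)],axis=0)
    if __name__=='__main__': print(k,P[k],np.round(c[:2],4))
E
python3 arch.py; python3 -c "
from h import *
plan([.5,.2,.3],-5)"
```

```text
A (array([0.5957, 0.2535, 0.112 ]), array([7.6, 5.4])) [0.5897 0.2535]
B (array([0.5921, 0.1623, 0.112 ]), array([-2.5, -3.3])) [0.5839 0.1624]
C (array([0.5234, 0.3014, 0.112 ]), array([-15.7, -12.9])) [0.5224 0.3007]
D (array([0.5139, 0.2251, 0.112 ]), array([-1.9, -3.3])) [0.5107 0.2258]
E (array([0.5083, 0.1373, 0.112 ]), array([-13.1, -10.8])) [0.5047 0.1382]
 dp [ 0.2288  0.0912 -0.0339] turn [-0.04 -0.01  0.05]
```

View pics/s2.png

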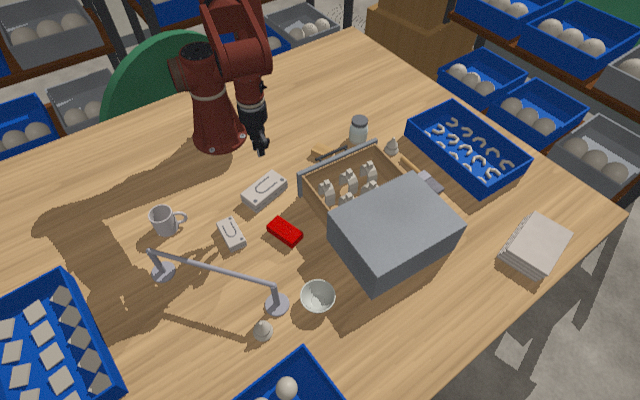

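```bash
python3 - <<'E'
from h import *
plan([.508,.1375,.20],-12)
E
```

```text
dp [0.1672 0.1046 0.0661] turn [-0.04 -0.01  7.05]
```

Emit:
step_arm --rows '[{"dp": [0.04, 0.025, 0], "turn": [0, 0, 2]}, {"dp": [0.08, 0.05, 0], "turn": [0, 0, 4]}, {"dp": [0.12, 0.075, 0.01], "turn": [0, 0, 7]}, {"dp": [0.15, 0.095, 0.03], "turn": [0, 0, 7]}, {"dp": [0.167, 0.1045, 0.066], "turn": [0, 0, 7]}, {"dp": [0.167, 0.1045, 0.066], "turn": [0, 0, 7]}, {"dp": [0.167, 0.1045, 0.066], "turn": [0, 0, 7]}]' --hand 0.1

```text
time_s: 7.35
eef_pos: [0.5061, 0.141, 0.1989]
ee_rot: [0.774, 0.633, -0.002, -0.001]
contact_force: [0.1, 0.3, 0.1]
gripper_width: 0.0383
```

```bash
python3 - <<'E'
from h import *
st();plan([.508,.1375,.118],-12)
E
```

```text
7.35 [0.5061 0.141  0.1989] [[0.199, 0.98, -0.004], [0.98, -0.199, -0.001], [-0.002, -0.004, -1.0]] F [0.1 0.3 0.1] w 0.0383 q [ 0.138  0.066  1.897 -0.     1.184  0.339]
 dp [-0.0029  0.0029  0.0809] turn [-0.23  0.09  0.52]
```

Emit:
step_arm --rows '[{"dp": [-0.002, 0.002, 0.03], "turn": [0, 0, 0]}, {"dp": [-0.002, 0.002, 0.055], "turn": [0, 0, 0]}, {"dp": [-0.002, 0.002, 0.07], "turn": [0, 0, 0]}, {"dp": [-0.002, 0.002, 0.08], "turn": [0, 0, 0]}, {"dp": [-0.002, 0.002, 0.08], "turn": [0, 0, 0]}, {"dp": [-0.002, 0.002, 0.08], "turn": [0, 0, 0]}]'

```text
time_s: 7.95
eef_pos: [0.51, 0.1369, 0.1215]
ee_rot: [0.775, 0.631, 0.001, 0.001]
contact_force: [-0.2, 0.1, 0.8]
gripper_width: 0.0382
```

Emit:
step_arm --rows '[{"dp": [0, 0, 0], "turn": [0, 0, 0]}, {"dp": [0, 0, 0], "turn": [0, 0, 0]}, {"dp": [0, 0, 0], "turn": [0, 0, 0]}, {"dp": [0, 0, 0], "turn": [0, 0, 0]}, {"dp": [0, 0, 0], "turn": [0, 0, 0]}]' --hand 1

```text
time_s: 8.45
eef_pos: [0.5101, 0.137, 0.1215]
ee_rot: [0.775, 0.631, 0.001, 0.001]
contact_force: [-0.8, 0.2, 6.5]
gripper_width: 0.0162
```

Emit:
step_arm --rows '[{"dp": [0, 0, -0.02], "turn": [0, 0, 0]}, {"dp": [0, 0, -0.05], "turn": [0, 0, 0]}, {"dp": [0, 0, -0.09], "turn": [0, 0, 0]}, {"dp": [0, 0, -0.13], "turn": [0, 0, 0]}, {"dp": [0, 0, -0.17], "turn": [0, 0, 0]}, {"dp": [0, 0, -0.182], "turn": [0, 0, 0]}, {"dp": [0, 0, -0.182], "turn": [0, 0, 0]}]'

```text
time_s: 9.15
eef_pos: [0.5103, 0.137, 0.3042]
ee_rot: [0.775, 0.631, 0.002, 0.001]
contact_force: [-0.4, 0.8, -2.3]
gripper_width: 0.0166
```

```bash
cat >> h.py <<'E'
def rail(t): return [.576+.799*t,-.3035+.602*t]
E
python3 - <<'E'
from h import *
st();plan(rail(.12)+[.30],-53)
E
```

```text
9.15 [0.5103 0.137  0.3042] [[0.203, 0.979, 0.004], [0.979, -0.203, 0.001], [0.001, 0.004, -1.0]] F [-0.4  0.8 -2.3] w 0.0166 q [ 0.129 -0.03   1.79  -0.     1.377  0.333]
 dp [-0.3279  0.2328  0.0047] turn [ 0.2  -0.17 41.31]
```

Emit:
step_arm --rows '[{"dp": [-0.035, 0.025, 0], "turn": [0, 0, 5]}, {"dp": [-0.07, 0.05, 0], "turn": [0, 0, 10]}, {"dp": [-0.105, 0.075, 0], "turn": [0, 0, 15]}, {"dp": [-0.14, 0.1, 0], "turn": [0, 0, 20]}, {"dp": [-0.175, 0.125, 0], "turn": [0, 0, 25]}, {"dp": [-0.21, 0.15, 0], "turn": [0, 0, 30]}, {"dp": [-0.245, 0.175, 0], "turn": [0, 0, 35]}, {"dp": [-0.28, 0.2, 0], "turn": [0, 0, 40]}, {"dp": [-0.305, 0.217, 0], "turn": [0, 0, 41.3]}, {"dp": [-0.32, 0.228, 0.005], "turn": [0, 0, 41.3]}, {"dp": [-0.328, 0.233, 0.005], "turn": [0, 0, 41.3]}, {"dp": [-0.328, 0.233, 0.005], "turn": [0, 0, 41.3]}, {"dp": [-0.328, 0.233, 0.005], "turn": [0, 0, 41.3]}]'

```text
time_s: 10.45
eef_pos: [0.6705, -0.23, 0.2964]
ee_rot: [0.948, 0.318, -0.001, -0.001]
contact_force: [0.3, 0.3, -1.3]
gripper_width: 0.0165
```

```bash
python3 - <<'E'
from h import *
st();plan(rail(.12)+[.18],-53);snap('top','t2',(390,90,540,270),3.3)
E
```

```text
10.45 [ 0.6705 -0.23    0.2964] [[0.798, 0.603, -0.002], [0.603, -0.798, 0.002], [-0.0, -0.002, -1.0]] F [ 0.3  0.3 -1.3] w 0.0165 q [-4.300e-01  3.680e-01  1.351e+00  1.000e-03  1.425e+00  4.940e-01]
 dp [0.0004 0.0021 0.1164] turn [-0.13  0.02  0.08]
```

View pics/t2.png

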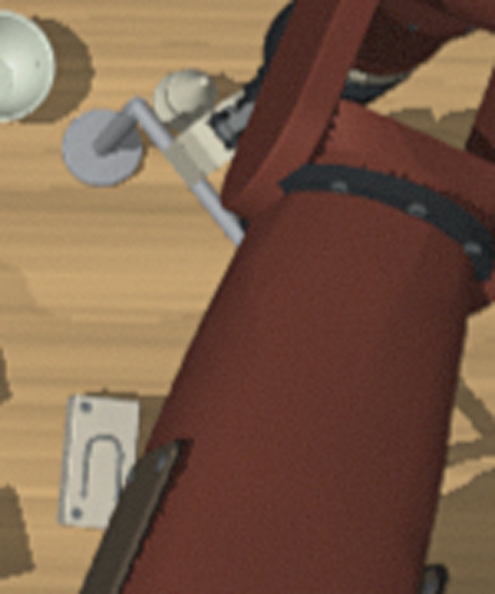

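Emit:
step_arm --rows '[{"dp": [0, 0.001, 0.03], "turn": [0, 0, 0]}, {"dp": [0, 0.002, 0.06], "turn": [0, 0, 0]}, {"dp": [0, 0.002, 0.085], "turn": [0, 0, 0]}, {"dp": [0, 0.002, 0.1], "turn": [0, 0, 0]}, {"dp": [0, 0.002, 0.11], "turn": [0, 0, 0]}, {"dp": [0, 0.002, 0.114], "turn": [0, 0, 0]}, {"dp": [0, 0.002, 0.117], "turn": [0, 0, 0]}, {"dp": [0, 0.002, 0.119], "turn": [0, 0, 0]}, {"dp": [0, 0.002, 0.119], "turn": [0, 0, 0]}]'

```text
time_s: 11.4
eef_pos: [0.6726, -0.2334, 0.1793]
ee_rot: [0.948, 0.317, 0.001, 0.001]
contact_force: [0.3, -0.9, -1.4]
gripper_width: 0.0162
```

Not yet in contact; go down a few more mm, then release.

Emit:
step_arm --rows '[{"dp": [0, 0, 0.0015], "turn": [0, 0, 0]}, {"dp": [0, 0, 0.003], "turn": [0, 0, 0]}, {"dp": [0, 0, 0.0045], "turn": [0, 0, 0]}, {"dp": [0, 0, 0.0045], "turn": [0, 0, 0]}]'

```text
time_s: 11.8
eef_pos: [0.6724, -0.2334, 0.1751]
ee_rot: [0.948, 0.317, 0.0, 0.0]
contact_force: [-1.4, -0.6, 3.4]
gripper_width: 0.0163
```

Emit:
step_arm --rows '[{"dp": [0, 0, 0], "turn": [0, 0, 0]}, {"dp": [0, 0, 0], "turn": [0, 0, 0]}, {"dp": [0, 0, 0], "turn": [0, 0, 0]}, {"dp": [0, 0, -0.01], "turn": [0, 0, 0]}, {"dp": [0, 0, -0.03], "turn": [0, 0, 0]}, {"dp": [0, 0, -0.06], "turn": [0, 0, 0]}, {"dp": [0, 0, -0.1], "turn": [0, 0, 0]}, {"dp": [0, 0, -0.12], "turn": [0, 0, 0]}, {"dp": [0, 0, -0.12], "turn": [0, 0, 0]}]' --hand 0.1

```text
time_s: 12.7
eef_pos: [0.6745, -0.2341, 0.3006]
ee_rot: [0.948, 0.317, 0.004, 0.004]
contact_force: [0.0, -0.4, -0.2]
gripper_width: 0.0386
```

```bash
python3 - <<'E'
from h import *
st();plan([.5139,.2251,.20],-2.6);snap('scene','s3',(110,190,350,370),3)
E
```

```text
12.7 [ 0.6745 -0.2341  0.3006] [[0.798, 0.602, 0.01], [0.602, -0.798, -0.005], [0.005, 0.01, -1.0]] F [ 0.  -0.4 -0.2] w 0.0386 q [-0.432  0.369  1.342  0.     1.421  0.492]
 dp [ 0.1478 -0.4643  0.0969] turn [ 6.400e-01 -3.000e-02 -5.038e+01]
```

View pics/s3.png

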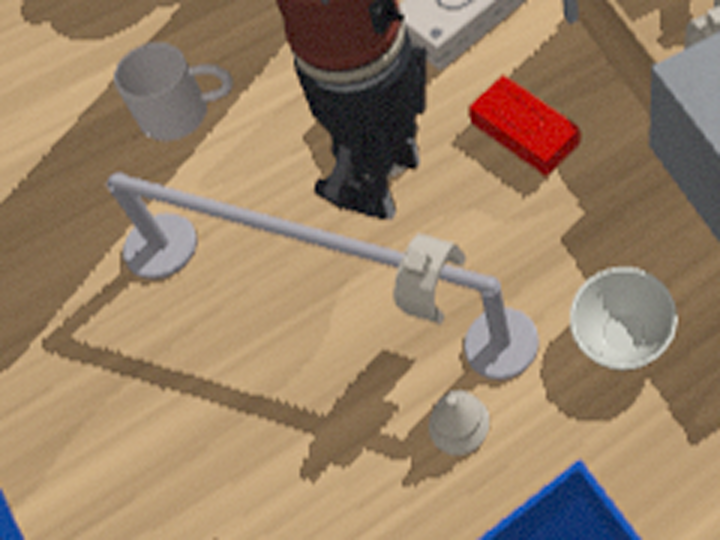

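Emit:
step_arm --rows '[{"dp": [0.013, -0.041, 0], "turn": [0, 0, -5]}, {"dp": [0.026, -0.083, 0], "turn": [0, 0, -10]}, {"dp": [0.04, -0.125, 0], "turn": [0, 0, -15]}, {"dp": [0.053, -0.167, 0], "turn": [0, 0, -20]}, {"dp": [0.066, -0.208, 0], "turn": [0, 0, -25]}, {"dp": [0.08, -0.25, 0], "turn": [0, 0, -30]}, {"dp": [0.093, -0.292, 0], "turn": [0, 0, -35]}, {"dp": [0.106, -0.333, 0], "turn": [0, 0, -40]}, {"dp": [0.12, -0.375, 0], "turn": [0, 0, -45]}, {"dp": [0.133, -0.417, 0.01], "turn": [0, 0, -50]}, {"dp": [0.143, -0.45, 0.04], "turn": [0.3, 0, -50.4]}, {"dp": [0.148, -0.464, 0.07], "turn": [0.6, 0, -50.4]}, {"dp": [0.148, -0.464, 0.097], "turn": [0.6, 0, -50.4]}, {"dp": [0.148, -0.464, 0.097], "turn": [0.6, 0, -50.4]}, {"dp": [0.148, -0.464, 0.097], "turn": [0.6, 0, -50.4]}]'

```text
time_s: 14.25
eef_pos: [0.5097, 0.226, 0.195]
ee_rot: [0.723, 0.691, -0.003, -0.006]
contact_force: [-0.1, -0.5, 1.1]
gripper_width: 0.0382
```

```bash
python3 - <<'E'
from h import *
st();plan([.5139,.2251,.12],-2.6)
E
```

```text
14.25 [0.5097 0.226  0.195 ] [[0.045, 0.999, -0.013], [0.999, -0.045, 0.003], [0.003, -0.013, -1.0]] F [-0.1 -0.5  1.1] w 0.0382 q [0.288 0.142 1.821 0.007 1.19  0.33 ]
 dp [-0.0009  0.0053  0.0749] turn [-0.75 -0.16  0.01]
```

Emit:
step_arm --rows '[{"dp": [0, 0.003, 0.03], "turn": [-0.7, 0, 0]}, {"dp": [0, 0.003, 0.055], "turn": [-0.7, 0, 0]}, {"dp": [0, 0.003, 0.068], "turn": [-0.7, 0, 0]}, {"dp": [0, 0.003, 0.075], "turn": [-0.7, 0, 0]}, {"dp": [0, 0.003, 0.075], "turn": [-0.7, 0, 0]}, {"dp": [0, 0.003, 0.075], "turn": [-0.7, 0, 0]}]'

```text
time_s: 14.85
eef_pos: [0.5144, 0.2269, 0.1231]
ee_rot: [0.723, 0.691, 0.004, 0.0]
contact_force: [0.7, 0.3, -0.1]
gripper_width: 0.0384
```

Emit:
step_arm --rows '[{"dp": [0, 0, 0], "turn": [0, 0, 0]}, {"dp": [0, 0, 0], "turn": [0, 0, 0]}, {"dp": [0, 0, 0], "turn": [0, 0, 0]}, {"dp": [0, 0, 0], "turn": [0, 0, 0]}, {"dp": [0, 0, 0], "turn": [0, 0, 0]}, {"dp": [0, 0, -0.02], "turn": [0, 0, 0]}, {"dp": [0, 0, -0.05], "turn": [0, 0, 0]}, {"dp": [0, 0, -0.09], "turn": [0, 0, 0]}, {"dp": [0, 0, -0.13], "turn": [0, 0, 0]}, {"dp": [0, 0, -0.17], "turn": [0, 0, 0]}, {"dp": [0, 0, -0.182], "turn": [0, 0, 0]}, {"dp": [0, 0, -0.182], "turn": [0, 0, 0]}]' --hand 1

```text
time_s: 16.05
eef_pos: [0.5137, 0.2263, 0.3059]
ee_rot: [0.723, 0.691, 0.005, 0.001]
contact_force: [0.6, -0.6, -1.3]
gripper_width: 0.0164
```

```bash
python3 - <<'E'
from h import *
st();plan(rail(.06)+[.30],-53)
E
```

```text
16.05 [0.5137 0.2263 0.3059] [[0.045, 0.999, 0.008], [0.999, -0.045, 0.006], [0.006, 0.007, -1.0]] F [ 0.6 -0.6 -1.3] w 0.0164 q [0.288 0.039 1.718 0.003 1.376 0.333]
 dp [-0.4882  0.1323  0.004 ] turn [ 0.25 -0.5  50.41]
```

Emit:
step_arm --rows '[{"dp": [-0.041, 0.011, 0], "turn": [0, 0, 4.5]}, {"dp": [-0.082, 0.022, 0], "turn": [0, 0, 9]}, {"dp": [-0.123, 0.033, 0], "turn": [0, 0, 13.5]}, {"dp": [-0.164, 0.044, 0], "turn": [0, 0, 18]}, {"dp": [-0.205, 0.055, 0], "turn": [0, 0, 22.5]}, {"dp": [-0.246, 0.066, 0], "turn": [0, 0, 27]}, {"dp": [-0.287, 0.078, 0], "turn": [0, 0, 31.5]}, {"dp": [-0.328, 0.089, 0], "turn": [0, 0, 36]}, {"dp": [-0.369, 0.1, 0], "turn": [0, 0, 40.5]}, {"dp": [-0.41, 0.111, 0], "turn": [0, -0.3, 45]}, {"dp": [-0.445, 0.12, 0], "turn": [0.2, -0.5, 50.4]}, {"dp": [-0.472, 0.128, 0.004], "turn": [0.2, -0.5, 50.4]}, {"dp": [-0.488, 0.132, 0.004], "turn": [0.2, -0.5, 50.4]}, {"dp": [-0.488, 0.132, 0.004], "turn": [0.2, -0.5, 50.4]}, {"dp": [-0.488, 0.132, 0.004], "turn": [0.2, -0.5, 50.4]}, {"dp": [-0.488, 0.132, 0.004], "turn": [0.2, -0.5, 50.4]}]'

```text
time_s: 17.65
eef_pos: [0.6223, -0.2657, 0.2976]
ee_rot: [0.948, 0.318, -0.002, -0.0]
contact_force: [-1.0, 0.1, -1.0]
gripper_width: 0.0164
```

```bash
python3 - <<'E'
from h import *
st();plan(rail(.06)+[.177],-53)
E
```

```text
17.65 [ 0.6223 -0.2657  0.2976] [[0.798, 0.603, -0.005], [0.603, -0.798, -0.0], [-0.004, -0.002, -1.0]] F [-1.   0.1 -1. ] w 0.0164 q [-0.506  0.299  1.435 -0.003  1.411  0.418]
 dp [0.0008 0.0026 0.1206] turn [-0.14  0.22  0.1 ]
```

Emit:
step_arm --rows '[{"dp": [0, 0.001, 0.03], "turn": [0, 0, 0]}, {"dp": [0, 0.002, 0.06], "turn": [0, 0, 0]}, {"dp": [0, 0.002, 0.085], "turn": [0, 0, 0]}, {"dp": [0, 0.002, 0.105], "turn": [0, 0, 0]}, {"dp": [0, 0.002, 0.114], "turn": [0, 0, 0]}, {"dp": [0, 0.002, 0.118], "turn": [0, 0, 0]}, {"dp": [0, 0.002, 0.121], "turn": [0, 0, 0]}, {"dp": [0, 0.002, 0.123], "turn": [0, 0, 0]}, {"dp": [0, 0.002, 0.123], "turn": [0, 0, 0]}]'

```text
time_s: 18.55
eef_pos: [0.6241, -0.2693, 0.1774]
ee_rot: [0.948, 0.317, -0.001, 0.001]
contact_force: [-1.8, 2.3, 3.7]
gripper_width: 0.0162
```

Emit:
step_arm --rows '[{"dp": [0, 0, 0], "turn": [0, 0, 0]}, {"dp": [0, 0, 0], "turn": [0, 0, 0]}, {"dp": [0, 0, 0], "turn": [0, 0, 0]}, {"dp": [0, 0, -0.01], "turn": [0, 0, 0]}, {"dp": [0, 0, -0.03], "turn": [0, 0, 0]}, {"dp": [0, 0, -0.06], "turn": [0, 0, 0]}, {"dp": [0, 0, -0.1], "turn": [0, 0, 0]}, {"dp": [0, 0, -0.12], "turn": [0, 0, 0]}, {"dp": [0, 0, -0.12], "turn": [0, 0, 0]}]' --hand 0.1

```text
time_s: 19.45
eef_pos: [0.626, -0.2704, 0.3015]
ee_rot: [0.948, 0.317, 0.002, 0.004]
contact_force: [0.8, -0.4, 1.2]
gripper_width: 0.0383
```

```bash
python3 - <<'E'
from h import *
st();plan([.5234,.3014,.20],-14)
E
```

```text
19.45 [ 0.626  -0.2704  0.3015] [[0.799, 0.602, 0.006], [0.602, -0.799, -0.007], [0.0, 0.009, -1.0]] F [ 0.8 -0.4  1.2] w 0.0383 q [-0.509  0.301  1.426 -0.003  1.406  0.416]
 dp [ 0.2622 -0.5193  0.097 ] turn [  0.49   0.16 -38.99]
```

Emit:
step_arm --rows '[{"dp": [0.019, -0.037, 0], "turn": [0, 0, -3]}, {"dp": [0.037, -0.074, 0], "turn": [0, 0, -6]}, {"dp": [0.056, -0.111, 0], "turn": [0, 0, -9]}, {"dp": [0.075, -0.148, 0], "turn": [0, 0, -12]}, {"dp": [0.094, -0.185, 0], "turn": [0, 0, -15]}, {"dp": [0.112, -0.222, 0], "turn": [0, 0, -18]}, {"dp": [0.131, -0.26, 0], "turn": [0, 0, -21]}, {"dp": [0.15, -0.297, 0], "turn": [0, 0, -24]}, {"dp": [0.169, -0.334, 0], "turn": [0, 0, -27]}, {"dp": [0.187, -0.371, 0], "turn": [0, 0, -30]}, {"dp": [0.206, -0.408, 0], "turn": [0, 0, -33]}, {"dp": [0.225, -0.445, 0.01], "turn": [0, 0, -36]}, {"dp": [0.243, -0.482, 0.03], "turn": [0.3, 0, -39]}, {"dp": [0.257, -0.51, 0.06], "turn": [0.5, 0.1, -39]}, {"dp": [0.262, -0.519, 0.09], "turn": [0.5, 0.1, -39]}, {"dp": [0.262, -0.519, 0.097], "turn": [0.5, 0.1, -39]}, {"dp": [0.262, -0.519, 0.097], "turn": [0.5, 0.1, -39]}, {"dp": [0.262, -0.519, 0.097], "turn": [0.5, 0.1, -39]}, {"dp": [0.262, -0.519, 0.097], "turn": [0.5, 0.1, -39]}]'

```text
time_s: 21.35
eef_pos: [0.5217, 0.3024, 0.1996]
ee_rot: [0.788, 0.615, -0.001, -0.004]
contact_force: [0.4, -0.2, 0.1]
gripper_width: 0.0384
```

```bash
python3 - <<'E'
from h import *
st();plan([.5234,.3014,.12],-14)
E
```

```text
21.35 [0.5217 0.3024 0.1996] [[0.243, 0.97, -0.007], [0.97, -0.243, 0.006], [0.004, -0.008, -1.0]] F [ 0.4 -0.2  0.1] w 0.0384 q [0.405 0.226 1.714 0.008 1.206 0.648]
 dp [-0.0009  0.0025  0.0796] turn [-0.44 -0.23 -0.07]
```

Emit:
step_arm --rows '[{"dp": [0, 0.002, 0.03], "turn": [-0.4, -0.2, 0]}, {"dp": [0, 0.002, 0.055], "turn": [-0.4, -0.2, 0]}, {"dp": [0, 0.002, 0.07], "turn": [-0.4, -0.2, 0]}, {"dp": [0, 0.002, 0.079], "turn": [-0.4, -0.2, 0]}, {"dp": [0, 0.002, 0.079], "turn": [-0.4, -0.2, 0]}, {"dp": [0, 0.002, 0.079], "turn": [-0.4, -0.2, 0]}]'

```text
time_s: 21.95
eef_pos: [0.5222, 0.303, 0.1196]
ee_rot: [0.788, 0.616, -0.001, -0.001]
contact_force: [-0.6, 1.1, 0.9]
gripper_width: 0.0385
```

Emit:
step_arm --rows '[{"dp": [0, 0, 0], "turn": [0, 0, 0]}, {"dp": [0, 0, 0], "turn": [0, 0, 0]}, {"dp": [0, 0, 0], "turn": [0, 0, 0]}, {"dp": [0, 0, 0], "turn": [0, 0, 0]}, {"dp": [0, 0, 0], "turn": [0, 0, 0]}, {"dp": [0, 0, -0.02], "turn": [0, 0, 0]}, {"dp": [0, 0, -0.05], "turn": [0, 0, 0]}, {"dp": [0, 0, -0.09], "turn": [0, 0, 0]}, {"dp": [0, 0, -0.13], "turn": [0, 0, 0]}, {"dp": [0, 0, -0.17], "turn": [0, 0, 0]}, {"dp": [0, 0, -0.182], "turn": [0, 0, 0]}, {"dp": [0, 0, -0.182], "turn": [0, 0, 0]}]' --hand 1

```text
time_s: 23.15
eef_pos: [0.5228, 0.3033, 0.3023]
ee_rot: [0.788, 0.616, 0.0, -0.001]
contact_force: [-0.2, 0.0, -0.7]
gripper_width: 0.0162
```

```bash
python3 - <<'E'
from h import *
st();plan(rail(0)+[.30],-53)
E
```

```text
23.15 [0.5228 0.3033 0.3023] [[0.242, 0.97, -0.001], [0.97, -0.242, 0.001], [0.001, -0.001, -1.0]] F [-0.2  0.  -0.7] w 0.0162 q [4.090e-01 1.400e-01 1.615e+00 1.000e-03 1.386e+00 6.530e-01]
 dp [-0.576   0.1983  0.0017] turn [-6.000e-02 -3.000e-02  3.902e+01]
```

Emit:
step_arm --rows '[{"dp": [-0.038, 0.013, 0], "turn": [0, 0, 2.6]}, {"dp": [-0.077, 0.026, 0], "turn": [0, 0, 5.2]}, {"dp": [-0.115, 0.04, 0], "turn": [0, 0, 7.8]}, {"dp": [-0.154, 0.053, 0], "turn": [0, 0, 10.4]}, {"dp": [-0.192, 0.066, 0], "turn": [0, 0, 13]}, {"dp": [-0.23, 0.079, 0], "turn": [0, 0, 15.6]}, {"dp": [-0.269, 0.093, 0], "turn": [0, 0, 18.2]}, {"dp": [-0.307, 0.106, 0], "turn": [0, 0, 20.8]}, {"dp": [-0.346, 0.119, 0], "turn": [0, 0, 23.4]}, {"dp": [-0.384, 0.132, 0], "turn": [0, 0, 26]}, {"dp": [-0.422, 0.145, 0], "turn": [0, 0, 28.6]}, {"dp": [-0.461, 0.159, 0], "turn": [0, 0, 31.2]}, {"dp": [-0.5, 0.172, 0], "turn": [0, 0, 33.8]}, {"dp": [-0.538, 0.185, 0], "turn": [0, 0, 36.4]}, {"dp": [-0.563, 0.194, 0], "turn": [0, 0, 39]}, {"dp": [-0.576, 0.198, 0], "turn": [0, 0, 39]}, {"dp": [-0.576, 0.198, 0], "turn": [0, 0, 39]}, {"dp": [-0.576, 0.198, 0], "turn": [0, 0, 39]}, {"dp": [-0.576, 0.198, 0], "turn": [0, 0, 39]}]'

```text
time_s: 25.05
eef_pos: [0.5748, -0.3021, 0.2999]
ee_rot: [0.948, 0.318, -0.002, -0.001]
contact_force: [-0.0, 0.3, 0.0]
gripper_width: 0.0164
```

```bash
python3 - <<'E'
from h import *
st();plan(rail(0)+[.1735],-53)
E
```

```text
25.05 [ 0.5748 -0.3021  0.2999] [[0.797, 0.604, -0.005], [0.604, -0.797, 0.001], [-0.003, -0.004, -1.0]] F [-0.   0.3  0. ] w 0.0164 q [-0.591  0.24   1.504 -0.002  1.403  0.332]
 dp [0.0005 0.0023 0.1264] turn [-0.21  0.2   0.12]
```

Emit:
step_arm --rows '[{"dp": [0, 0.001, 0.03], "turn": [0, 0, 0]}, {"dp": [0, 0.002, 0.06], "turn": [0, 0, 0]}, {"dp": [0, 0.002, 0.085], "turn": [0, 0, 0]}, {"dp": [0, 0.002, 0.105], "turn": [0, 0, 0]}, {"dp": [0, 0.002, 0.118], "turn": [0, 0, 0]}, {"dp": [0, 0.002, 0.122], "turn": [0, 0, 0]}, {"dp": [0, 0.002, 0.125], "turn": [0, 0, 0]}, {"dp": [0, 0.002, 0.127], "turn": [0, 0, 0]}, {"dp": [0, 0.002, 0.127], "turn": [0, 0, 0]}]'

```text
time_s: 25.95
eef_pos: [0.5762, -0.3059, 0.1747]
ee_rot: [0.948, 0.317, -0.001, 0.0]
contact_force: [0.5, -1.0, -0.8]
gripper_width: 0.0167
```

Emit:
step_arm --rows '[{"dp": [0, 0, 0.0015], "turn": [0, 0, 0]}, {"dp": [0, 0, 0.003], "turn": [0, 0, 0]}, {"dp": [0, 0, 0.003], "turn": [0, 0, 0]}, {"dp": [0, 0, 0.003], "turn": [0, 0, 0]}]'

```text
time_s: 26.35
eef_pos: [0.5764, -0.3061, 0.1742]
ee_rot: [0.948, 0.317, -0.001, 0.001]
contact_force: [-2.8, 1.6, 7.7]
gripper_width: 0.0167
```

Emit:
step_arm --rows '[{"dp": [0, 0, 0], "turn": [0, 0, 0]}, {"dp": [0, 0, 0], "turn": [0, 0, 0]}, {"dp": [0, 0, 0], "turn": [0, 0, 0]}, {"dp": [0, 0, -0.01], "turn": [0, 0, 0]}, {"dp": [0, 0, -0.03], "turn": [0, 0, 0]}, {"dp": [0, 0, -0.06], "turn": [0, 0, 0]}, {"dp": [0, 0, -0.1], "turn": [0, 0, 0]}, {"dp": [0, 0, -0.125], "turn": [0, 0, 0]}, {"dp": [0, 0, -0.125], "turn": [0, 0, 0]}]' --hand 0.1

```text
time_s: 27.25
eef_pos: [0.5786, -0.3071, 0.3027]
ee_rot: [0.948, 0.317, 0.002, 0.004]
contact_force: [-0.0, 0.4, 0.4]
gripper_width: 0.0383
```

```bash
python3 - <<'E'
from h import *
st();plan([.592,.1623,.20],-3)
E
```

```text
27.25 [ 0.5786 -0.3071  0.3027] [[0.799, 0.602, 0.006], [0.602, -0.799, -0.007], [0.0, 0.009, -1.0]] F [-0.   0.4  0.4] w 0.0383 q [-0.594  0.243  1.495 -0.003  1.395  0.331]
 dp [ 0.2933 -0.3677  0.0995] turn [  0.49   0.21 -49.99]
```

Emit:
step_arm --rows '[{"dp": [0.026, -0.033, 0], "turn": [0, 0, -5]}, {"dp": [0.052, -0.066, 0], "turn": [0, 0, -10]}, {"dp": [0.079, -0.099, 0], "turn": [0, 0, -15]}, {"dp": [0.105, -0.132, 0], "turn": [0, 0, -20]}, {"dp": [0.131, -0.165, 0], "turn": [0, 0, -25]}, {"dp": [0.157, -0.197, 0], "turn": [0, 0, -30]}, {"dp": [0.184, -0.23, 0], "turn": [0, 0, -35]}, {"dp": [0.21, -0.263, 0], "turn": [0, 0, -40]}, {"dp": [0.236, -0.296, 0], "turn": [0, 0, -45]}, {"dp": [0.262, -0.329, 0.01], "turn": [0.3, 0, -50]}, {"dp": [0.282, -0.354, 0.03], "turn": [0.5, 0.2, -50]}, {"dp": [0.293, -0.368, 0.06], "turn": [0.5, 0.2, -50]}, {"dp": [0.293, -0.368, 0.08], "turn": [0.5, 0.2, -50]}, {"dp": [0.293, -0.368, 0.08], "turn": [0.5, 0.2, -50]}, {"dp": [0.293, -0.368, 0.08], "turn": [0.5, 0.2, -50]}, {"dp": [0.293, -0.368, 0.08], "turn": [0.5, 0.2, -50]}]' --hand 0.3

```text
time_s: 28.85
eef_pos: [0.5892, 0.1643, 0.2168]
ee_rot: [0.726, 0.688, -0.0, -0.005]
contact_force: [0.7, 0.7, 0.4]
gripper_width: 0.03
```

```bash
python3 - <<'E'
from h import *
st();plan([.591,.1623,.12],-3)
E
```

```text
28.85 [0.5892 0.1643 0.2168] [[0.053, 0.999, -0.007], [0.999, -0.053, 0.007], [0.006, -0.008, -1.0]] F [0.7 0.7 0.4] w 0.03 q [0.154 0.227 1.678 0.008 1.243 0.204]
 dp [-0.0025  0.0026  0.0967] turn [-0.45 -0.36 -0.03]
```

Emit:
step_arm --rows '[{"dp": [-0.002, 0.002, 0.03], "turn": [-0.4, -0.3, 0]}, {"dp": [-0.002, 0.002, 0.055], "turn": [-0.4, -0.3, 0]}, {"dp": [-0.002, 0.002, 0.075], "turn": [-0.4, -0.3, 0]}, {"dp": [-0.002, 0.002, 0.088], "turn": [-0.4, -0.3, 0]}, {"dp": [-0.002, 0.002, 0.096], "turn": [-0.4, -0.3, 0]}, {"dp": [-0.002, 0.002, 0.096], "turn": [-0.4, -0.3, 0]}, {"dp": [-0.002, 0.002, 0.096], "turn": [-0.4, -0.3, 0]}]'

```text
time_s: 29.55
eef_pos: [0.5902, 0.1626, 0.1247]
ee_rot: [0.726, 0.688, -0.001, -0.001]
contact_force: [-11.9, -3.4, 17.0]
gripper_width: 0.0296
```

Emit:
step_arm --rows '[{"dp": [0, 0, 0], "turn": [0, 0, 0]}, {"dp": [0, 0, 0], "turn": [0, 0, 0]}, {"dp": [0, 0, 0], "turn": [0, 0, 0]}, {"dp": [0, 0, 0], "turn": [0, 0, 0]}, {"dp": [0, 0, 0], "turn": [0, 0, 0]}, {"dp": [0, 0, -0.02], "turn": [0, 0, 0]}, {"dp": [0, 0, -0.05], "turn": [0, 0, 0]}, {"dp": [0, 0, -0.09], "turn": [0, 0, 0]}, {"dp": [0, 0, -0.13], "turn": [0, 0, 0]}, {"dp": [0, 0, -0.17], "turn": [0, 0, 0]}, {"dp": [0, 0, -0.182], "turn": [0, 0, 0]}, {"dp": [0, 0, -0.182], "turn": [0, 0, 0]}]' --hand 1

```text
time_s: 30.75
eef_pos: [0.5916, 0.1631, 0.3052]
ee_rot: [0.725, 0.688, 0.002, 0.001]
contact_force: [0.4, 0.6, -1.7]
gripper_width: 0.0164
```

```bash
python3 - <<'E'
from h import *
st();plan(rail(-.06)+[.30],-53)
E
```

```text
30.75 [0.5916 0.1631 0.3052] [[0.053, 0.999, 0.004], [0.999, -0.053, 0.002], [0.002, 0.004, -1.0]] F [ 0.4  0.6 -1.7] w 0.0164 q [1.540e-01 1.550e-01 1.593e+00 1.000e-03 1.389e+00 2.060e-01]
 dp [-0.5054 -0.0371  0.004 ] turn [ 0.18 -0.22 49.99]
```

Emit:
step_arm --rows '[{"dp": [-0.042, -0.003, 0], "turn": [0, 0, 4.2]}, {"dp": [-0.084, -0.006, 0], "turn": [0, 0, 8.4]}, {"dp": [-0.126, -0.009, 0], "turn": [0, 0, 12.6]}, {"dp": [-0.168, -0.012, 0], "turn": [0, 0, 16.8]}, {"dp": [-0.21, -0.015, 0], "turn": [0, 0, 21]}, {"dp": [-0.253, -0.018, 0], "turn": [0, 0, 25]}, {"dp": [-0.295, -0.022, 0], "turn": [0, 0, 29]}, {"dp": [-0.337, -0.025, 0], "turn": [0, 0, 33]}, {"dp": [-0.379, -0.028, 0], "turn": [0, 0, 37]}, {"dp": [-0.421, -0.031, 0], "turn": [0, 0, 41]}, {"dp": [-0.463, -0.034, 0], "turn": [0, 0, 45]}, {"dp": [-0.49, -0.036, 0.002], "turn": [0.1, -0.2, 50]}, {"dp": [-0.505, -0.037, 0.004], "turn": [0.1, -0.2, 50]}, {"dp": [-0.505, -0.037, 0.004], "turn": [0.1, -0.2, 50]}, {"dp": [-0.505, -0.037, 0.004], "turn": [0.1, -0.2, 50]}, {"dp": [-0.505, -0.037, 0.004], "turn": [0.1, -0.2, 50]}]'

```text
time_s: 32.35
eef_pos: [0.5267, -0.3376, 0.2965]
ee_rot: [0.948, 0.318, -0.003, -0.001]
contact_force: [0.4, 0.2, -0.6]
gripper_width: 0.0166
```

```bash
python3 - <<'E'
from h import *
st();plan(rail(-.06)+[.1775],-53)
E
```

```text
32.35 [ 0.5267 -0.3376  0.2965] [[0.797, 0.604, -0.007], [0.604, -0.797, -0.0], [-0.005, -0.004, -1.0]] F [ 0.4  0.2 -0.6] w 0.0166 q [-0.68   0.192  1.566 -0.004  1.388  0.243]
 dp [0.0005 0.0029 0.119 ] turn [-0.23  0.31  0.14]
```

Emit:
step_arm --rows '[{"dp": [0, 0.001, 0.03], "turn": [0, 0, 0]}, {"dp": [0, 0.002, 0.06], "turn": [0, 0, 0]}, {"dp": [0, 0.002, 0.085], "turn": [0, 0, 0]}, {"dp": [0, 0.002, 0.105], "turn": [0, 0, 0]}, {"dp": [0, 0.002, 0.113], "turn": [0, 0, 0]}, {"dp": [0, 0.002, 0.117], "turn": [0, 0, 0]}, {"dp": [0, 0.002, 0.119], "turn": [0, 0, 0]}, {"dp": [0, 0.002, 0.121], "turn": [0, 0, 0]}, {"dp": [0, 0.002, 0.121], "turn": [0, 0, 0]}]'

```text
time_s: 33.25
eef_pos: [0.5278, -0.3415, 0.1779]
ee_rot: [0.948, 0.317, -0.002, 0.001]
contact_force: [0.2, 0.5, 0.5]
gripper_width: 0.0163
```

Emit:
step_arm --rows '[{"dp": [0, 0, 0.0015], "turn": [0, 0, 0]}, {"dp": [0, 0, 0.003], "turn": [0, 0, 0]}, {"dp": [0, 0, 0.003], "turn": [0, 0, 0]}, {"dp": [0, 0, 0.003], "turn": [0, 0, 0]}]'

```text
time_s: 33.65
eef_pos: [0.5279, -0.3417, 0.1777]
ee_rot: [0.948, 0.317, -0.002, 0.001]
contact_force: [-4.0, 4.8, 12.0]
gripper_width: 0.0161
```

Firm contact; release, rise, and look at both the rail and the drawer.

Emit:
step_arm --rows '[{"dp": [0, 0, 0], "turn": [0, 0, 0]}, {"dp": [0, 0, 0], "turn": [0, 0, 0]}, {"dp": [0, 0, 0], "turn": [0, 0, 0]}, {"dp": [0, 0, -0.01], "turn": [0, 0, 0]}, {"dp": [0, 0, -0.03], "turn": [0, 0, 0]}, {"dp": [0, 0, -0.06], "turn": [0, 0, 0]}, {"dp": [0, 0, -0.1], "turn": [0, 0, 0]}, {"dp": [0, 0, -0.12], "turn": [0, 0, 0]}, {"dp": [0, 0, -0.12], "turn": [0, 0, 0]}]' --hand 0.1

```text
time_s: 34.55
eef_pos: [0.5296, -0.3426, 0.2989]
ee_rot: [0.948, 0.317, -0.001, 0.004]
contact_force: [-0.7, 0.4, -0.6]
gripper_width: 0.0384
```

```bash
python3 - <<'E'
from h import *
st();plan([.5957,.2535,.22],3)
im=np.asarray(r.snapshot('top'));im2=np.asarray(r.snapshot('scene'))
a=cv2.resize(im[115:245,205:345],None,fx=3.6,fy=3.6,interpolation=cv2.INTER_CUBIC)
b=cv2.resize(im2[150:330,120:400],None,fx=1,fy=1)
b=cv2.resize(im2[200:320,130:310],None,fx=1.65,fy=1.65,interpolation=cv2.INTER_CUBIC)
h=max(a.shape[0],b.shape[0]);f=lambda x:cv2.copyMakeBorder(x,0,h-x.shape[0],0,0,cv2.BORDER_CONSTANT)
cv2.imwrite('pics/t3.png',np.hstack([f(a),f(b)]))
E
```

```text
34.55 [ 0.5296 -0.3426  0.2989] [[0.799, 0.602, 0.001], [0.602, -0.798, -0.008], [-0.004, 0.007, -1.0]] F [-0.7  0.4 -0.6] w 0.0384 q [-0.683  0.195  1.559 -0.005  1.382  0.243]
 dp [ 0.4119 -0.4367  0.0744] turn [  0.27   0.38 -55.99]
```

View pics/t3.png

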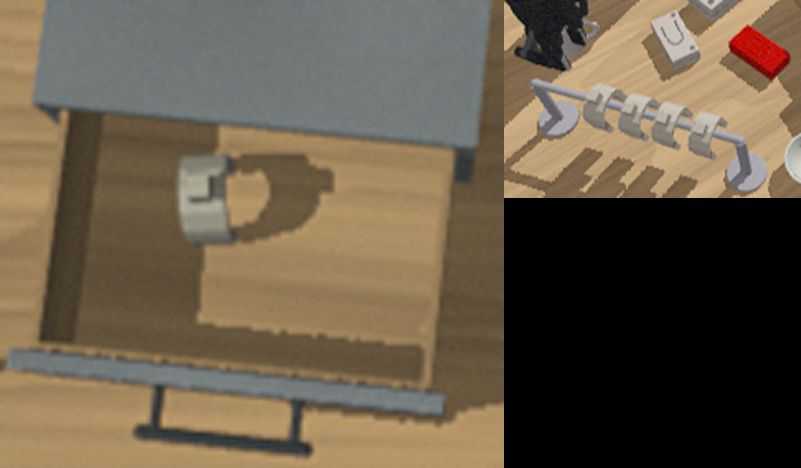

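```bash
python3 - <<'E'
from h import *
plan([.5957,.2535,.22],96.5)
E
```

```text
dp [ 0.4126 -0.4336  0.0718] turn [-4.7000e-01 -3.0000e-02 -1.4949e+02]
```

Emit:
step_arm --rows '[{"dp": [0.029, -0.031, 0], "turn": [0, 0, -8]}, {"dp": [0.059, -0.062, 0], "turn": [0, 0, -16]}, {"dp": [0.088, -0.093, 0], "turn": [0, 0, -24]}, {"dp": [0.118, -0.124, 0], "turn": [0, 0, -32]}, {"dp": [0.147, -0.155, 0], "turn": [0, 0, -40]}, {"dp": [0.177, -0.186, 0], "turn": [0, 0, -48]}, {"dp": [0.206, -0.217, 0], "turn": [0, 0, -56]}, {"dp": [0.236, -0.248, 0], "turn": [0, 0, -64]}, {"dp": [0.265, -0.279, 0], "turn": [0, 0, -72]}, {"dp": [0.295, -0.31, 0], "turn": [0, 0, -80]}, {"dp": [0.324, -0.34, 0], "turn": [0, 0, -88]}, {"dp": [0.354, -0.372, 0], "turn": [0, 0, -96]}, {"dp": [0.383, -0.402, 0], "turn": [0, 0, -104]}, {"dp": [0.403, -0.423, 0], "turn": [0, 0, -112]}, {"dp": [0.412, -0.433, 0], "turn": [0, 0, -120]}, {"dp": [0.412, -0.433, 0], "turn": [0, 0, -128]}, {"dp": [0.412, -0.433, 0], "turn": [0, 0, -136]}, {"dp": [0.412, -0.433, 0], "turn": [0, 0, -144]}, {"dp": [0.412, -0.433, 0], "turn": [0, 0, -149.5]}, {"dp": [0.412, -0.433, 0], "turn": [0, 0, -149.5]}]' --hand 0.1

```text
time_s: 36.65
eef_pos: [0.5947, 0.2525, 0.2886]
ee_rot: [-0.057, 0.998, -0.001, -0.006]
contact_force: [0.2, -0.9, 0.1]
gripper_width: 0.0387
```

```bash
python3 - <<'E'
from h import *
st();plan([.5957,.2535,.122],96.5)
E
```

```text
36.65 [0.5947 0.2525 0.2886] [[-0.994, -0.113, -0.011], [-0.113, 0.994, -0.003], [0.011, -0.002, -1.0]] F [ 0.2 -0.9  0.1] w 0.0387 q [ 0.293  0.244  1.52   0.     1.389 -1.392]
 dp [-0.003   0.0012  0.1666] turn [-0.1  -0.65  0.  ]
```

Emit:
step_arm --rows '[{"dp": [-0.002, 0.001, 0.035], "turn": [-0.1, -0.6, 0]}, {"dp": [-0.002, 0.001, 0.075], "turn": [-0.1, -0.6, 0]}, {"dp": [-0.002, 0.001, 0.11], "turn": [-0.1, -0.6, 0]}, {"dp": [-0.002, 0.001, 0.135], "turn": [-0.1, -0.6, 0]}, {"dp": [-0.002, 0.001, 0.152], "turn": [-0.1, -0.6, 0]}, {"dp": [-0.002, 0.001, 0.162], "turn": [-0.1, -0.6, 0]}, {"dp": [-0.002, 0.001, 0.166], "turn": [-0.1, -0.6, 0]}, {"dp": [-0.002, 0.001, 0.166], "turn": [-0.1, -0.6, 0]}, {"dp": [-0.002, 0.001, 0.166], "turn": [-0.1, -0.6, 0]}]'

```text
time_s: 37.55
eef_pos: [0.598, 0.2542, 0.1275]
ee_rot: [-0.057, 0.998, 0.001, 0.003]
contact_force: [-0.3, 0.5, -0.1]
gripper_width: 0.0383
```

Emit:
step_arm --rows '[{"dp": [0.002, 0, 0.003], "turn": [0, 0, 0]}, {"dp": [0.002, 0, 0.005], "turn": [0, 0, 0]}, {"dp": [0.002, 0, 0.005], "turn": [0, 0, 0]}]'

```text
time_s: 37.85
eef_pos: [0.5947, 0.2536, 0.1208]
ee_rot: [-0.057, 0.998, 0.001, 0.002]
contact_force: [-0.1, -0.7, 0.2]
gripper_width: 0.0387
```

Emit:
step_arm --rows '[{"dp": [0, 0, 0], "turn": [0, 0, 0]}, {"dp": [0, 0, 0], "turn": [0, 0, 0]}, {"dp": [0, 0, 0], "turn": [0, 0, 0]}, {"dp": [0, 0, 0], "turn": [0, 0, 0]}, {"dp": [0, 0, 0], "turn": [0, 0, 0]}, {"dp": [0, 0, -0.02], "turn": [0, 0, 0]}, {"dp": [0, 0, -0.05], "turn": [0, 0, 0]}, {"dp": [0, 0, -0.09], "turn": [0, 0, 0]}, {"dp": [0, 0, -0.13], "turn": [0, 0, 0]}, {"dp": [0, 0, -0.17], "turn": [0, 0, 0]}, {"dp": [0, 0, -0.178], "turn": [0, 0, 0]}, {"dp": [0, 0, -0.178], "turn": [0, 0, 0]}]' --hand 1

```text
time_s: 39.05
eef_pos: [0.5951, 0.2536, 0.301]
ee_rot: [-0.057, 0.998, 0.001, 0.004]
contact_force: [-0.1, 0.8, -1.6]
gripper_width: 0.0162
```

```bash
python3 - <<'E'
from h import *
st();plan(rail(-.12)+[.30],37)
E
```

```text
39.05 [0.5951 0.2536 0.301 ] [[-0.994, -0.113, 0.008], [-0.113, 0.994, 0.003], [-0.008, 0.002, -1.0]] F [-0.1  0.8 -1.6] w 0.0162 q [ 0.294  0.226  1.518  0.     1.388 -1.39 ]
 dp [ 0.1856 -0.6123 -0.0017] turn [ 0.35  0.39 59.51]
```

Emit:
step_arm --rows '[{"dp": [0.012, -0.038, 0], "turn": [0, 0, 3.7]}, {"dp": [0.023, -0.077, 0], "turn": [0, 0, 7.4]}, {"dp": [0.035, -0.115, 0], "turn": [0, 0, 11.1]}, {"dp": [0.046, -0.153, 0], "turn": [0, 0, 14.8]}, {"dp": [0.058, -0.191, 0], "turn": [0, 0, 18.5]}, {"dp": [0.07, -0.23, 0], "turn": [0, 0, 22.2]}, {"dp": [0.081, -0.268, 0], "turn": [0, 0, 26]}, {"dp": [0.093, -0.306, 0], "turn": [0, 0, 30]}, {"dp": [0.104, -0.344, 0], "turn": [0, 0, 34]}, {"dp": [0.116, -0.383, 0], "turn": [0, 0, 38]}, {"dp": [0.128, -0.421, 0], "turn": [0, 0, 42]}, {"dp": [0.139, -0.46, 0], "turn": [0, 0, 46]}, {"dp": [0.151, -0.498, 0], "turn": [0, 0, 50]}, {"dp": [0.162, -0.536, 0], "turn": [0, 0, 54]}, {"dp": [0.174, -0.575, 0], "turn": [0.2, 0.2, 58]}, {"dp": [0.182, -0.6, 0], "turn": [0.3, 0.4, 59.5]}, {"dp": [0.186, -0.612, 0], "turn": [0.3, 0.4, 59.5]}, {"dp": [0.186, -0.612, 0], "turn": [0.3, 0.4, 59.5]}, {"dp": [0.186, -0.612, 0], "turn": [0.3, 0.4, 59.5]}, {"dp": [0.186, -0.612, 0], "turn": [0.3, 0.4, 59.5]}]'

```text
time_s: 41.05
eef_pos: [0.479, -0.3741, 0.2968]
ee_rot: [0.445, 0.895, -0.001, -0.002]
contact_force: [-0.3, 0.5, -1.6]
gripper_width: 0.0165
```

```bash
python3 - <<'E'
from h import *
st();plan(rail(-.12)+[.175],37)
E
```

```text
41.05 [ 0.479  -0.3741  0.2968] [[-0.603, 0.797, -0.005], [0.797, 0.603, 0.001], [0.004, -0.003, -1.0]] F [-0.3  0.5 -1.6] w 0.0165 q [-0.777  0.153  1.611 -0.003  1.382 -1.425]
 dp [-0.0024  0.0003  0.1217] turn [-0.18 -0.21  0.11]
```

Emit:
step_arm --rows '[{"dp": [-0.001, 0, 0.03], "turn": [0, 0, 0]}, {"dp": [-0.002, 0, 0.06], "turn": [0, 0, 0]}, {"dp": [-0.002, 0, 0.085], "turn": [0, 0, 0]}, {"dp": [-0.002, 0, 0.105], "turn": [0, 0, 0]}, {"dp": [-0.002, 0, 0.115], "turn": [0, 0, 0]}, {"dp": [-0.002, 0, 0.119], "turn": [0, 0, 0]}, {"dp": [-0.002, 0, 0.121], "turn": [0, 0, 0]}, {"dp": [-0.002, 0, 0.123], "turn": [0, 0, 0]}, {"dp": [-0.002, 0, 0.123], "turn": [0, 0, 0]}]'

```text
time_s: 41.95
eef_pos: [0.4799, -0.3779, 0.1755]
ee_rot: [0.446, 0.895, -0.001, -0.001]
contact_force: [-0.4, -0.3, -1.4]
gripper_width: 0.0166
```

Emit:
step_arm --rows '[{"dp": [0, 0, 0.0015], "turn": [0, 0, 0]}, {"dp": [0, 0, 0.003], "turn": [0, 0, 0]}, {"dp": [0, 0, 0.003], "turn": [0, 0, 0]}]'

```text
time_s: 42.25
eef_pos: [0.4801, -0.3782, 0.1751]
ee_rot: [0.446, 0.895, -0.001, -0.001]
contact_force: [-2.2, 2.5, 9.4]
gripper_width: 0.0163
```

Emit:
step_arm --rows '[{"dp": [0, 0, 0], "turn": [0, 0, 0]}, {"dp": [0, 0, 0], "turn": [0, 0, 0]}, {"dp": [0, 0, 0], "turn": [0, 0, 0]}, {"dp": [0, 0, -0.01], "turn": [0, 0, 0]}, {"dp": [0, 0, -0.03], "turn": [0, 0, 0]}, {"dp": [0, 0, -0.06], "turn": [0, 0, 0]}, {"dp": [0, 0, -0.1], "turn": [0, 0, 0]}, {"dp": [0, 0, -0.12], "turn": [0, 0, 0]}, {"dp": [0, 0, -0.12], "turn": [0, 0, 0]}]' --hand 0.3

```text
time_s: 43.15
eef_pos: [0.4818, -0.3792, 0.2972]
ee_rot: [0.446, 0.895, -0.003, 0.003]
contact_force: [0.8, -0.4, -0.2]
gripper_width: 0.03
```

```bash
python3 - <<'E'
from h import *
st();plan([.40,.12,.28],0)
E
```

```text
43.15 [ 0.4818 -0.3792  0.2972] [[-0.602, 0.799, 0.003], [0.798, 0.602, -0.007], [-0.008, -0.002, -1.0]] F [ 0.8 -0.4 -0.2] w 0.03 q [-0.78   0.158  1.605 -0.003  1.372 -1.425]
 dp [0.448  0.2353 0.0133] turn [2.000e-02 4.600e-01 3.701e+01]
```

Emit:
step_arm --rows '[{"dp": [0.036, 0.019, 0], "turn": [0, 0, -4]}, {"dp": [0.072, 0.038, 0], "turn": [0, 0, -8]}, {"dp": [0.108, 0.056, 0], "turn": [0, 0, -12]}, {"dp": [0.143, 0.075, 0], "turn": [0, 0, -16]}, {"dp": [0.179, 0.094, 0], "turn": [0, 0, -20]}, {"dp": [0.215, 0.113, 0], "turn": [0, 0, -24]}, {"dp": [0.25, 0.13, 0], "turn": [0, 0, -28]}, {"dp": [0.287, 0.15, 0], "turn": [0, 0, -32]}, {"dp": [0.32, 0.169, 0], "turn": [0, 0, -36]}, {"dp": [0.36, 0.188, 0], "turn": [0, 0, -40]}, {"dp": [0.4, 0.21, 0], "turn": [0, 0, -44]}, {"dp": [0.43, 0.226, 0], "turn": [0, 0, -48]}, {"dp": [0.448, 0.235, 0], "turn": [0, 0, -48]}, {"dp": [0.448, 0.235, 0], "turn": [0, 0, -48]}, {"dp": [0.448, 0.235, 0], "turn": [0, 0, -48]}]' --hand -1

```text
time_s: 44.65
eef_pos: [0.3973, 0.1217, 0.2905]
ee_rot: [0.043, 0.999, -0.001, -0.003]
contact_force: [-0.0, -0.4, -0.1]
gripper_width: 0.0852
```

```bash
python3 - <<'E'
from h import *
st();snap('top','t4',(205,100,535,280),2.4)
E
```

```text
44.65 [0.3973 0.1217 0.2905] [[-0.996, 0.086, -0.006], [0.086, 0.996, -0.001], [0.006, -0.002, -1.0]] F [-0.  -0.4 -0.1] w 0.0852 q [ 1.280e-01 -2.810e-01  2.034e+00 -1.000e-03  1.395e+00 -1.356e+00]
```

View pics/t4.png

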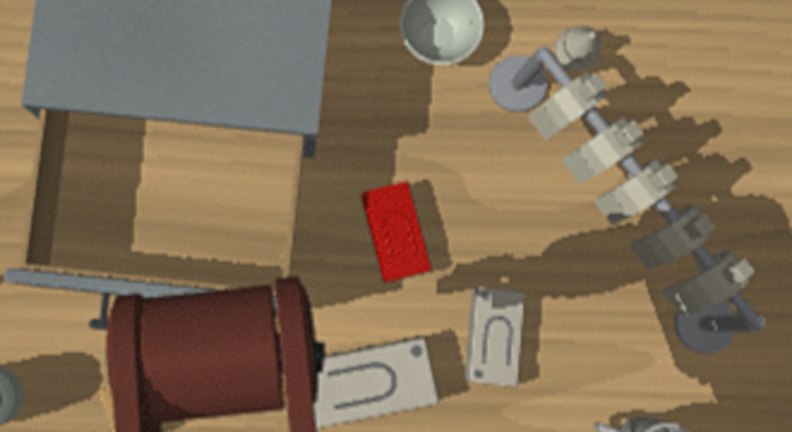

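```bash
python3 - <<'E'
from h import *
im=cv2.imread('pics/raw_t4.png')
c=[w('top',205+a/2.4,100+b/2.4,.034) for a,b in[(474,288),(524,292),(517,386),(467,381)]]
for k in c:print(k)
m=np.mean(c,axis=0);print(m,[np.linalg.norm(c[i]-c[i-1]).round(3) for i in range(4)])
for a,b in((0,3),(1,2)):print(np.degrees(np.arctan2(*(c[a]-c[b])[[1,0]])))
plan([m[0],m[1],.10],85)
E
```

```text
[ 0.4663 -0.1351  0.034 ]
[ 0.463  -0.1929  0.034 ]
[ 0.3551 -0.1843  0.034 ]
[ 0.3594 -0.1272  0.034 ]
[ 0.41095  -0.159875  0.034   ] [np.float64(0.107), np.float64(0.058), np.float64(0.108), np.float64(0.057)]
-4.226523364761919
-4.557036660393144
 dp [-0.0388 -0.2785  0.191 ] turn [-0.11 -0.31  0.  ]
```

Emit:
step_arm --rows '[{"dp": [-0.006, -0.04, 0], "turn": [0, 0, 0]}, {"dp": [-0.012, -0.08, 0], "turn": [0, 0, 0]}, {"dp": [-0.018, -0.12, 0], "turn": [0, 0, 0]}, {"dp": [-0.024, -0.16, 0.02], "turn": [0, 0, 0]}, {"dp": [-0.03, -0.2, 0.06], "turn": [0, 0, 0]}, {"dp": [-0.035, -0.24, 0.1], "turn": [0, 0, 0]}, {"dp": [-0.038, -0.268, 0.14], "turn": [0, 0, 0]}, {"dp": [-0.039, -0.279, 0.175], "turn": [0, 0, 0]}, {"dp": [-0.039, -0.279, 0.19], "turn": [0, 0, 0]}, {"dp": [-0.039, -0.279, 0.19], "turn": [0, 0, 0]}, {"dp": [-0.039, -0.279, 0.19], "turn": [0, 0, 0]}]' --hand -0.74

```text
time_s: 45.8
eef_pos: [0.4114, -0.1606, 0.1017]
ee_rot: [0.044, 0.999, -0.0, -0.002]
contact_force: [0.5, -0.7, 0.5]
gripper_width: 0.0744
```

```bash
python3 - <<'E'
from h import *
st();plan([.411,-.16,.036],85.5);snap('scene','s5',(180,130,340,270),4)
E
```

```text
45.8 [ 0.4114 -0.1606  0.1017] [[-0.996, 0.089, -0.004], [0.089, 0.996, -0.0], [0.004, -0.001, -1.0]] F [ 0.5 -0.7  0.5] w 0.0744 q [-0.53   0.029  2.146 -0.003  0.97  -2.01 ]
 dp [0.0002 0.0006 0.0657] turn [-0.05 -0.25 -0.59]
```

View pics/s5.png

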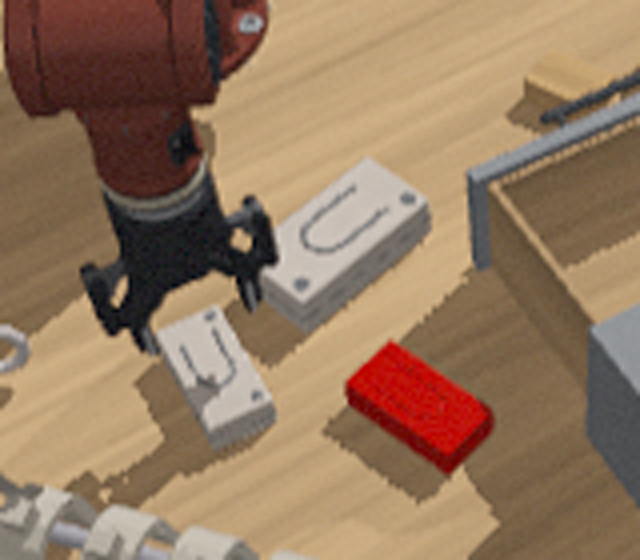

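Emit:
step_arm --rows '[{"dp": [-0.006, 0, 0.02], "turn": [0, -0.2, -0.5]}, {"dp": [-0.006, 0, 0.038], "turn": [0, -0.2, -0.5]}, {"dp": [-0.006, 0, 0.05], "turn": [0, -0.2, -0.5]}, {"dp": [-0.006, 0, 0.058], "turn": [0, -0.2, -0.5]}, {"dp": [-0.006, 0, 0.063], "turn": [0, -0.2, -0.5]}, {"dp": [-0.006, 0, 0.066], "turn": [0, -0.2, -0.5]}, {"dp": [-0.006, 0, 0.066], "turn": [0, -0.2, -0.5]}]'

```text
time_s: 46.55
eef_pos: [0.4175, -0.1602, 0.0356]
ee_rot: [0.039, 0.999, -0.0, -0.0]
contact_force: [0.1, 0.3, 0.7]
gripper_width: 0.0746
```

Emit:
step_arm --rows '[{"dp": [0, 0, 0], "turn": [0, 0, 0]}, {"dp": [0, 0, 0], "turn": [0, 0, 0]}, {"dp": [0, 0, 0], "turn": [0, 0, 0]}, {"dp": [0, 0, 0], "turn": [0, 0, 0]}, {"dp": [0, 0, 0], "turn": [0, 0, 0]}]' --hand 1

```text
time_s: 47.05
eef_pos: [0.4183, -0.1607, 0.0364]
ee_rot: [0.039, 0.999, -0.001, 0.001]
contact_force: [-0.9, 0.4, 6.1]
gripper_width: 0.055
```

Emit:
step_arm --rows '[{"dp": [0, 0, -0.02], "turn": [0, 0, 0]}, {"dp": [0, 0, -0.05], "turn": [0, 0, 0]}, {"dp": [0, 0, -0.09], "turn": [0, 0, 0]}, {"dp": [0, 0, -0.13], "turn": [0, 0, 0]}, {"dp": [0, 0, -0.17], "turn": [0, 0, 0]}, {"dp": [0, 0, -0.19], "turn": [0, 0, 0]}, {"dp": [0, 0, -0.19], "turn": [0, 0, 0]}, {"dp": [0, 0, -0.19], "turn": [0, 0, 0]}]'

```text
time_s: 47.85
eef_pos: [0.4167, -0.1595, 0.2242]
ee_rot: [0.039, 0.999, 0.0, -0.001]
contact_force: [-0.2, -0.5, -3.6]
gripper_width: 0.0548
```

```bash
python3 - <<'E'
from h import *
st();plan([.552,.219,.225],85.5)
im=cv2.imread('pics/raw_t4.png')
# drawer inner front top edge from view t4 (left part visible): crop (60,268)
print(w('top',205+60/2.4,100+268/2.4,.118),w('top',205+25/2.4,100+105/2.4,.145),w('top',205+310/2.4,100+132/2.4,.145))
E
```

```text
47.85 [ 0.4167 -0.1595  0.2242] [[-0.997, 0.078, -0.002], [0.078, 0.997, 0.0], [0.002, 0.0, -1.0]] F [-0.2 -0.5 -3.6] w 0.0548 q [-5.230e-01 -1.450e-01  2.049e+00 -1.000e-03  1.240e+00 -2.015e+00]
 dp [-0.1053  0.388  -0.0011] turn [ 0.   -0.13  0.01]
[0.4744 0.3278 0.118 ] [0.6474 0.3672 0.145 ] [0.6237 0.0601 0.145 ]
```

Emit:
step_arm --rows '[{"dp": [-0.01, 0.037, 0], "turn": [0, 0, 0]}, {"dp": [-0.02, 0.074, 0], "turn": [0, 0, 0]}, {"dp": [-0.03, 0.111, 0], "turn": [0, 0, 0]}, {"dp": [-0.04, 0.148, 0], "turn": [0, 0, 0]}, {"dp": [-0.05, 0.185, 0], "turn": [0, 0, 0]}, {"dp": [-0.06, 0.222, 0], "turn": [0, 0, 0]}, {"dp": [-0.07, 0.259, 0], "turn": [0, 0, 0]}, {"dp": [-0.08, 0.296, 0], "turn": [0, 0, 0]}, {"dp": [-0.09, 0.333, 0], "turn": [0, 0, 0]}, {"dp": [-0.1, 0.37, 0], "turn": [0, 0, 0]}, {"dp": [-0.105, 0.388, 0], "turn": [0, 0, 0]}, {"dp": [-0.105, 0.388, 0], "turn": [0, 0, 0]}, {"dp": [-0.105, 0.388, 0], "turn": [0, 0, 0]}]'

```text
time_s: 49.15
eef_pos: [0.5511, 0.2178, 0.2225]
ee_rot: [0.039, 0.999, -0.002, -0.003]
contact_force: [0.0, -0.4, -2.4]
gripper_width: 0.0544
```

```bash
python3 - <<'E'
from h import *
st();plan([.552,.219,.06],85.5)
E
```

```text
49.15 [0.5511 0.2178 0.2225] [[-0.997, 0.078, -0.005], [0.078, 0.997, -0.003], [0.005, -0.004, -1.0]] F [ 0.  -0.4 -2.4] w 0.0544 q [ 0.259  0.183  1.719 -0.002  1.246 -1.234]
 dp [-0.0016  0.0019  0.1625] turn [-0.2  -0.29  0.05]
```

Emit:
step_arm --rows '[{"dp": [0, 0.001, 0.035], "turn": [0, 0, 0]}, {"dp": [0, 0.001, 0.07], "turn": [0, 0, 0]}, {"dp": [0, 0.001, 0.1], "turn": [0, 0, 0]}, {"dp": [0, 0.001, 0.125], "turn": [0, 0, 0]}, {"dp": [0, 0.001, 0.142], "turn": [0, 0, 0]}, {"dp": [0, 0.001, 0.152], "turn": [0, 0, 0]}, {"dp": [0, 0.001, 0.157], "turn": [0, 0, 0]}, {"dp": [0, 0.001, 0.157], "turn": [0, 0, 0]}, {"dp": [0, 0.001, 0.157], "turn": [0, 0, 0]}]'

```text
time_s: 50.05
eef_pos: [0.5534, 0.2193, 0.0693]
ee_rot: [0.039, 0.999, -0.0, 0.001]
contact_force: [-0.3, 0.1, -2.5]
gripper_width: 0.0548
```

Emit:
step_arm --rows '[{"dp": [0, 0, 0.003], "turn": [0, 0, 0]}, {"dp": [0, 0, 0.006], "turn": [0, 0, 0]}, {"dp": [0, 0, 0.008], "turn": [0, 0, 0]}, {"dp": [0, 0, 0.01], "turn": [0, 0, 0]}, {"dp": [0, 0, 0.0115], "turn": [0, 0, 0]}, {"dp": [0, 0, 0.0115], "turn": [0, 0, 0]}]'

```text
time_s: 50.65
eef_pos: [0.5541, 0.2194, 0.0584]
ee_rot: [0.039, 0.999, -0.0, 0.001]
contact_force: [-0.9, -0.8, 4.5]
gripper_width: 0.0543
```

Contact with the floor: open to 74 mm and rise.

Emit:
step_arm --rows '[{"dp": [0, 0, 0], "turn": [0, 0, 0]}, {"dp": [0, 0, 0], "turn": [0, 0, 0]}, {"dp": [0, 0, 0], "turn": [0, 0, 0]}, {"dp": [0, 0, -0.01], "turn": [0, 0, 0]}, {"dp": [0, 0, -0.03], "turn": [0, 0, 0]}, {"dp": [0, 0, -0.07], "turn": [0, 0, 0]}, {"dp": [0, 0, -0.11], "turn": [0, 0, 0]}, {"dp": [0, 0, -0.15], "turn": [0, 0, 0]}, {"dp": [0, 0, -0.18], "turn": [0, 0, 0]}, {"dp": [0, 0, -0.18], "turn": [0, 0, 0]}]' --hand -0.74

```text
time_s: 51.65
eef_pos: [0.5562, 0.2206, 0.2443]
ee_rot: [0.039, 0.999, 0.002, 0.006]
contact_force: [0.4, 0.8, 0.1]
gripper_width: 0.0741
```

```bash
python3 - <<'E'
from h import *
st();snap('scene','s6',(130,120,440,320),2.5)
plan([.37,.234,.23],-4.7);plan([.37,.234,.23],85.5)
E
```

```text
51.65 [0.5562 0.2206 0.2443] [[-0.997, 0.078, 0.012], [0.078, 0.997, 0.003], [-0.012, 0.003, -1.0]] F [0.4 0.8 0.1] w 0.0741 q [ 2.610e-01  1.640e-01  1.698e+00 -1.000e-03  1.267e+00 -1.232e+00]
 dp [ 0.1852 -0.0007  0.0098] turn [ 0.38  0.22 90.22]
 dp [ 0.1852 -0.0007  0.0098] turn [0.11 0.38 0.02]
```

View pics/s6.png

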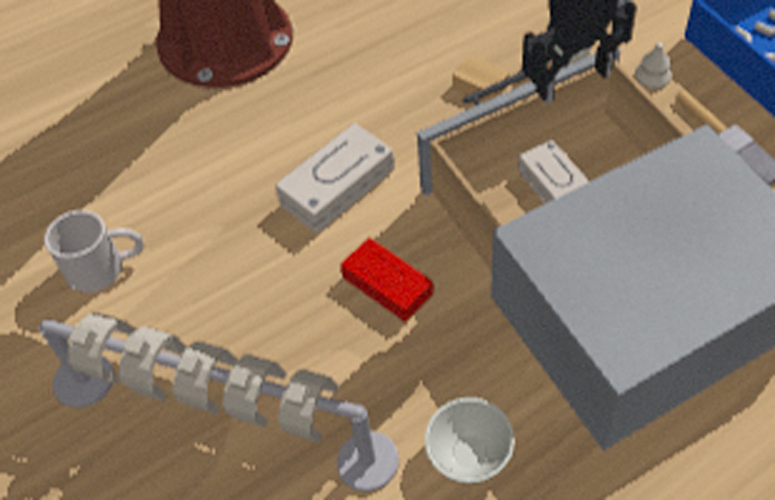

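Emit:
step_arm --rows '[{"dp": [0.04, 0, 0], "turn": [0, 0.4, 0]}, {"dp": [0.08, 0, 0], "turn": [0, 0.4, 0]}, {"dp": [0.12, 0, 0], "turn": [0, 0.4, 0]}, {"dp": [0.16, 0, 0], "turn": [0, 0.4, 0]}, {"dp": [0.188, 0, 0], "turn": [0, 0.4, 0]}, {"dp": [0.195, 0, 0], "turn": [0, 0.4, 0]}, {"dp": [0.195, 0, 0], "turn": [0, 0.4, 0]}, {"dp": [0.195, 0, 0], "turn": [0, 0.4, 0]}]' --hand 1

```text
time_s: 52.5
eef_pos: [0.359, 0.2348, 0.2366]
ee_rot: [0.039, 0.999, -0.0, -0.004]
contact_force: [-0.4, 0.7, 0.0]
gripper_width: -0.0002
```

```bash
python3 - <<'E'
from h import *
st();plan([.362,.234,.113],85.5);print(w('top',259,270,.03),w('top',197,265,.1))
E
```

```text
52.5 [0.359  0.2348 0.2366] [[-0.997, 0.078, -0.007], [0.078, 0.997, -0.0], [0.007, -0.001, -1.0]] F [-0.4  0.7  0. ] w -0.0002 q [ 0.414 -0.198  2.07   0.003  1.277 -1.079]
 dp [-0.0039 -0.0004  0.1235] turn [-0.06 -0.4   0.01]
[0.3192 0.2609 0.03  ] [0.3341 0.4123 0.1   ]
```

Emit:
step_arm --rows '[{"dp": [-0.002, 0, 0.04], "turn": [0, -0.4, 0]}, {"dp": [-0.002, 0, 0.08], "turn": [0, -0.4, 0]}, {"dp": [-0.002, 0, 0.11], "turn": [0, -0.4, 0]}, {"dp": [-0.002, 0, 0.124], "turn": [0, -0.4, 0]}, {"dp": [-0.002, 0, 0.124], "turn": [0, -0.4, 0]}, {"dp": [-0.002, 0, 0.124], "turn": [0, -0.4, 0]}]'

```text
time_s: 53.1
eef_pos: [0.3605, 0.2346, 0.1129]
ee_rot: [0.04, 0.999, -0.0, -0.0]
contact_force: [0.2, 0.9, 1.1]
gripper_width: -0.0001
```

Emit:
step_arm --rows '[{"dp": [-0.015, 0, 0], "turn": [0, 0, 0]}, {"dp": [-0.025, 0, 0], "turn": [0, 0, 0]}, {"dp": [-0.035, 0, 0], "turn": [0, 0, 0]}, {"dp": [-0.045, 0, 0], "turn": [0, 0, 0]}, {"dp": [-0.058, 0, 0], "turn": [0, 0, 0]}, {"dp": [-0.071, 0, 0], "turn": [0, 0, 0]}, {"dp": [-0.084, 0, 0], "turn": [0, 0, 0]}, {"dp": [-0.097, 0, 0], "turn": [0, 0, 0]}, {"dp": [-0.11, 0, 0], "turn": [0, 0, 0]}, {"dp": [-0.123, 0, 0], "turn": [0, 0, 0]}, {"dp": [-0.136, 0, 0], "turn": [0, 0, 0]}, {"dp": [-0.149, 0, 0], "turn": [0, 0, 0]}, {"dp": [-0.16, 0, 0], "turn": [0, 0, 0]}, {"dp": [-0.17, 0, 0], "turn": [0, 0, 0]}, {"dp": [-0.178, 0, 0], "turn": [0, 0, 0]}, {"dp": [-0.183, 0, 0], "turn": [0, 0, 0]}, {"dp": [-0.186, 0, 0], "turn": [0, 0, 0]}, {"dp": [-0.186, 0, 0], "turn": [0, 0, 0]}]'

```text
time_s: 54.9
eef_pos: [0.5453, 0.2202, 0.1128]
ee_rot: [0.039, 0.999, -0.0, 0.0]
contact_force: [-0.9, 1.0, 0.3]
gripper_width: -0.0
```

Emit:
step_arm --rows '[{"dp": [-0.003, 0, 0], "turn": [0, 0, 0]}, {"dp": [-0.006, 0, 0], "turn": [0, 0, 0]}, {"dp": [-0.009, 0, 0], "turn": [0, 0, 0]}, {"dp": [-0.012, 0, 0], "turn": [0, 0, 0]}, {"dp": [-0.015, 0, 0], "turn": [0, 0, 0]}, {"dp": [-0.017, 0, 0], "turn": [0, 0, 0]}, {"dp": [-0.017, 0, 0], "turn": [0, 0, 0]}]'

```text
time_s: 55.6
eef_pos: [0.5623, 0.2186, 0.1127]
ee_rot: [0.039, 0.999, -0.0, 0.0]
contact_force: [0.4, 0.0, -1.0]
gripper_width: -0.0
```

Emit:
step_arm --rows '[{"dp": [-0.002, 0, 0], "turn": [0, 0, 0]}, {"dp": [-0.004, 0, 0], "turn": [0, 0, 0]}, {"dp": [-0.006, 0, 0], "turn": [0, 0, 0]}, {"dp": [-0.006, 0, 0], "turn": [0, 0, 0]}]'

```text
time_s: 56.0
eef_pos: [0.5681, 0.2181, 0.1127]
ee_rot: [0.039, 0.999, -0.0, 0.0]
contact_force: [-0.0, -0.4, -0.4]
gripper_width: 0.0003
```

Emit:
step_arm --rows '[{"dp": [-0.002, 0, 0], "turn": [0, 0, 0]}, {"dp": [-0.004, 0, 0], "turn": [0, 0, 0]}, {"dp": [-0.004, 0, 0], "turn": [0, 0, 0]}]'

```text
time_s: 56.3
eef_pos: [0.5692, 0.2181, 0.1124]
ee_rot: [0.039, 0.999, -0.001, -0.004]
contact_force: [-7.7, 0.9, 5.3]
gripper_width: -0.0001
```

Emit:
step_arm --rows '[{"dp": [0.02, 0, 0], "turn": [0, 0, 0]}, {"dp": [0.05, 0, 0], "turn": [0, 0, 0]}, {"dp": [0.08, 0, 0], "turn": [0, 0, 0]}, {"dp": [0.1, 0, -0.04], "turn": [0, 0, 0]}, {"dp": [0.13, 0, -0.09], "turn": [0, 0, 0]}, {"dp": [0.16, 0, -0.14], "turn": [0, 0, 0]}, {"dp": [0.18, -0.04, -0.17], "turn": [0, 0, 0]}, {"dp": [0.18, -0.08, -0.19], "turn": [0, 0, 0]}, {"dp": [0.18, -0.12, -0.19], "turn": [0, 0, 0]}, {"dp": [0.18, -0.12, -0.19], "turn": [0, 0, 0]}, {"dp": [0.18, -0.12, -0.19], "turn": [0, 0, 0]}]'

```text
time_s: 57.4
eef_pos: [0.3834, 0.1118, 0.3034]
ee_rot: [0.041, 0.999, -0.0, 0.001]
contact_force: [0.9, -0.4, -0.2]
gripper_width: -0.0002
```

```bash
python3 - <<'E'
from h import *
st();snap('scene','s7',(130,100,450,340),2.4);snap('top','t7')
E
```

```text
57.4 [0.3834 0.1118 0.3034] [[-0.997, 0.081, 0.002], [0.081, 0.997, -0.0], [-0.002, 0.0, -1.0]] F [ 0.9 -0.4 -0.2] w -0.0002 q [ 0.108 -0.338  2.052 -0.     1.426 -1.381]
```

View pics/s7.png

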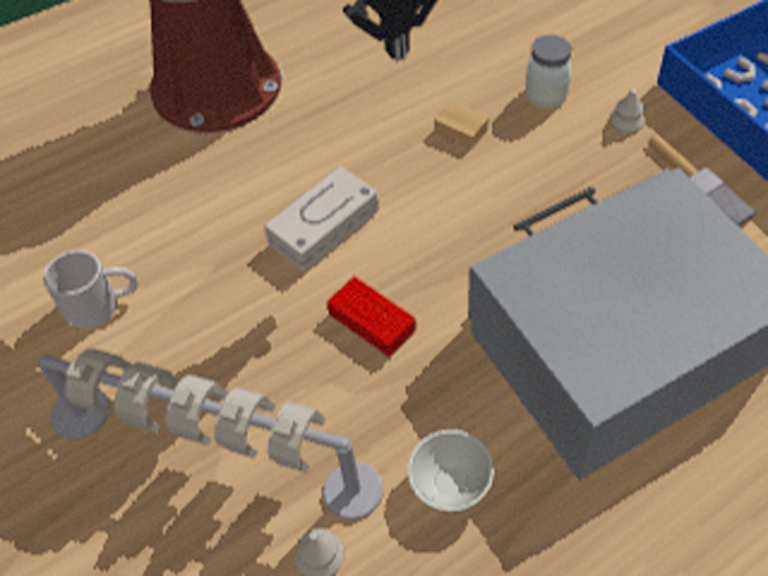

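View pics/t7.png

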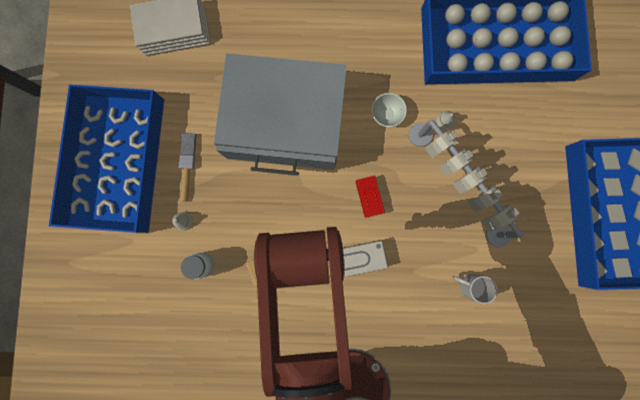

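```bash
python3 -c "
from station import r
print(r.close_job())"
```

```text
the job is handed in; nothing more can be done
None
```

The job is finished and handed in at about 57 s of robot time; the interface gives no verdict.

- **Castings:** I pulled the drawer open. It held five castings, and all five now hang astride the rail, stub up, about 60 mm apart. The last pictures show them upright.
- **Mould:** The smaller white one had been knocked about 4 cm aside, so I found it again, then laid it flat on the emptied drawer's floor, right side up. I saw it lying flat before closing the drawer; it cannot be seen now.
- **Drawer:** I pushed it home until it met its stop, at about 8 N. The travel measured puts the stop about 9 mm past its starting position, and the last pictures show no gap.
- **Other checks:** The bench bystanders look unmoved in the last pictures. The red and the larger white mould were left alone, and the gripper was about 0.28 m above the table, touching nothing.

One thing was off: gripping the fourth casting near the cabinet edge gave about 21 N of contact, well under the limits. For the fifth I turned the gripper 90°, and there was no contact that time.

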